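# Pack the seventh spice pot and close the spice tin

## Robot

A 6-joint arm with a two-finger parallel gripper is mounted at the origin on the work surface; the furniture and walls round the work are solid. World frame = base frame: x ahead of the robot, y to its left, z up, the work surface at z = 0. Lengths are in mm, angles in rad, forces in N, time in s.
With the tool pointing down it reaches from about 375 to 925 mm from the base axis. Payload 5.7 kg.
Tool frame: the origin (TCP) lies at the very end of the fingers, on their centre line; the grasp point (between the pads) lies 19 mm behind it; z points along the fingers, y is the line along which they close (so a half turn about z gives the same grasp; the last joint's range is limited). The gripper opens to 85 mm and grips with 20 to 120 N. Pads are 22 mm wide; open, the fingers measure 114 mm over their backs; the gripper's body (76 mm by 85 mm) begins 54 mm behind the grasp point. The pads swing forward as they close: fully open they stand 13 mm farther back than shut.
Start: joints at [1.065, 0.359, 1.51, -0, 1.272, -0.115], TCP at [228.546, 554.732, 208.667] pointing down, gripper open.
Joint ranges: [-2.97, 2.97], [-1.01, 2.36], [0.21, 2.38], [-0.96, 4.11], [0.2, 2.71], [-2.98, 2.98]. Speed limits (rad/s): [2.39, 2.39, 3.14, 3.14, 3.14, 3.14].

## Interface

Orientations are given as a rotation vector (axis times angle).
In Python, from plant import env gives the robot as it stands.
- The arm moves only by the shell command python3 -m pendant 'ROWS' [FORCE]. ROWS is JSON, a list that holds one entry, the list of rows, each a list of 7 numbers: the opening, from 0 (shut) to 1 (fully open), then the shift along the tool's x, y, z in mm, then the turn, a rotation vector about the tool's x, y, z in rad. A call has exactly 10 rows; each row is the pose to reach, as a shift and turn from the pose commanded when the call began, along the tool's axes at that moment; what a row does not reach only later rows make up. A row lasts 1/12 s, in which the tool goes at most 41.7 mm and 7.16 degrees, less where a joint would pass 70% of its speed; a pose out of reach is approached as far as the arm can. A call with a gripper value outside its range is refused whole. The fingers move at their own pace and stop on an object; FORCE is the grip in N (left out, the last holds). Time passes only in rows, so rows that repeat a pose let the fingers close, or fill a call up. It gives the time, the measured TCP pose, the force, the opening and the grip force at its end, in the units of the state.
- env.read_state(): the state, without advancing time (a new reading comes with each control period).
- env.camera(name): name is "side" or "top"; returns a dict with "img" (480x640x3 uint8, blue, green, red), "vfov" (degrees; the focal length in pixels is half the picture's height over the tangent of half this angle, whatever the lens; pixels are square), "cx", "cy" (the principal point, pixels), "eye" and "attitude" of the camera in the world. Camera axes: x right, y down, z forward; pixel columns grow to the right and rows downward; lengths in mm; the calibration is good to about 2 mm. A picture is of the moment at which its call begins. There is no depth.
- env.close_job(): hands the job in; it is judged then, once.
The state is a dict: "t": time; "joint_pos": joint angles; "qd": joint speeds; "effort": joint torques, N m; "tcp_pos": TCP position; "ee_rot": TCP orientation; "wrist_force": force on the tool from outside, world axes, zero at the start; "wrist_torque": the same for the moment, N m; "grip_width": opening from 0.0 (shut) to 1.0 (fully open); "grasp_force": force on a finger pad.
Only numpy, scipy, OpenCV 4.12 (cv2) and the standard library are available. Lean on these libraries where they do the work, as an engineer would, in place of code of your own. Each camera call takes 0.05 s, during which the arm holds its last target. There are 200 camera calls.

## Task

Get the spice tin ready for the shelf: one of its seven pots, the orange-lidded one, has fallen over on the worktop and the six in the tin have spread apart. Stand the fallen pot upright on the worktop and let go of it, then take it again by its knob and pack it into the tin, closing up the others so that all seven stand flat on its floor, one in the middle and six round it. Last, put the tin's lid fully on and let go; leave the timer, the shaker and the label roll where they are.

Things in the scene. Friction and masses are not known exactly. Their poses are not given: they have to be found in the camera images.
- tin_floor (a point): centre of the floor (upper side, 3 mm above the worktop) of a loose round steel tin, z up. Tin: 191 mm across outside, 83 mm high, 0.36 kg empty, inside radius 88.5 mm at the height of the pots' lids. The pots' knobs end 12 mm below its rim; for a pot by the wall, fingers that close along the wall have more room than across it
- tin: the same tin (origin under its centre). Six pots stand in it: one about the middle; four round it at about 60 degree steps, 58 mm out; a fifth, also 58 mm out, has strayed to about half-way along the remaining double gap. Slid along to 60 degrees from either neighbour, it leaves a place for the seventh with about 2 mm to spare all round. The pots slide easily
- lid_grip (a point): point in the knob of the tin's lid, on its axis, 56 mm above the lid's lower edge, z up. The lid lies knob up on the worktop: glass with a steel rim, 196 mm across, 61 mm high, 0.25 kg. Knob: disc 32 mm across, from 54 to 61 mm above the lower edge, on a neck 16 mm across; the glass below it reaches 32 mm
- lid: the same lid; origin at the centre of its lower edge. Its rim slips over the outside of the tin's rim with 1.5 mm of play all round (some 3 mm at its flared lower edge) and goes 13 mm down until the lid sits: then lid_grip is 123 mm above tin_floor, 70 mm higher than while the lid lies on the worktop
- pot_red_mid (a point): upright spice pot with a red lid, in any of the six places taken in the tin. 68 mm tall, 0.09 kg: steel cup, base 48 mm across, widening to 54 mm; lid 56 mm across, the widest part, from 34 to 44 mm above the base; straight round knob 15 mm across, from 44 to 68 mm. The point is on its axis, 34 mm above the base; z from base to knob
- pot_yellow_mid (a point): upright spice pot with a yellow lid, in any of the six places taken in the tin. 68 mm tall, 0.09 kg: steel cup, base 48 mm across, widening to 54 mm; lid 56 mm across, the widest part, from 34 to 44 mm above the base; straight round knob 15 mm across, from 44 to 68 mm. The point is on its axis, 34 mm above the base; z from base to knob
- pot_green_mid (a point): upright spice pot with a green lid, in any of the six places taken in the tin. 68 mm tall, 0.09 kg: steel cup, base 48 mm across, widening to 54 mm; lid 56 mm across, the widest part, from 34 to 44 mm above the base; straight round knob 15 mm across, from 44 to 68 mm. The point is on its axis, 34 mm above the base; z from base to knob
- pot_blue_mid (a point): upright spice pot with a blue lid, in any of the six places taken in the tin. 68 mm tall, 0.09 kg: steel cup, base 48 mm across, widening to 54 mm; lid 56 mm across, the widest part, from 34 to 44 mm above the base; straight round knob 15 mm across, from 44 to 68 mm. The point is on its axis, 34 mm above the base; z from base to knob
- pot_white_mid (a point): upright spice pot with a white lid, in any of the six places taken in the tin. 68 mm tall, 0.09 kg: steel cup, base 48 mm across, widening to 54 mm; lid 56 mm across, the widest part, from 34 to 44 mm above the base; straight round knob 15 mm across, from 44 to 68 mm. The point is on its axis, 34 mm above the base; z from base to knob
- pot_black_mid (a point): upright spice pot with a black lid, in any of the six places taken in the tin. 68 mm tall, 0.09 kg: steel cup, base 48 mm across, widening to 54 mm; lid 56 mm across, the widest part, from 34 to 44 mm above the base; straight round knob 15 mm across, from 44 to 68 mm. The point is on its axis, 34 mm above the base; z from base to knob
- pot_orange_mid (a point): the fallen pot, with an orange lid, the same shape and point as the others (0.06 to 0.13 kg). It lies on its side on the worktop, on the edges of lid and base, so that its knob end is about 6 degrees higher; the knob points more or less away from the robot. It hardly rolls. Set down upright or within some 20 degrees of it and let go, it stands
- kitchen_timer: round white kitchen timer, 63 mm across, 56 mm high, origin at the centre of its underside: a bystander
- salt_shaker: salt shaker, 44 mm across, 90 mm high, origin at the centre of its underside: a bystander
- label_roll: roll of white labels, 60 mm across, 30 mm high, origin at the centre of its underside: a bystander

How it is judged:
By the outcome, as a careful person would: the job done as asked, in the order asked, and still so for the second after the job is handed in, with the robot touching nothing.
It also fails if it takes over 72 s, if anything falls off the work surface, if the arm or the gripper's body presses on something with over 40 N, if the wrist force passes 120 N, or if a joint passes its speed limit or range.

## Working session

There is one attempt and no reset: what is moved stays moved. The work goes in short steps, Python scripts to look and compute and a shell command to move; the robot and the scene stay as the last step left them, time stands still between calls to the robot, and variables do not carry over. Pictures are saved under pics/ and viewed, at most 10 in all, crops included, and the job is handed in when it is done.

```bash
ls; mkdir -p pics; cat > h.py <<'E'
import numpy as np, cv2
from plant import env
from scipy.spatial.transform import Rotation as R
def cam(n):
    c=env.camera(n); return c
def att(c):
    a=np.array(c["attitude"],float)
    return a if a.shape==(3,3) else (R.from_rotvec(a).as_matrix() if a.size==3 else R.from_quat(a).as_matrix())
def ray(c,u,v):
    f=240/np.tan(np.radians(c["vfov"])/2)
    d=np.array([(u-c["cx"])/f,(v-c["cy"])/f,1.]); return np.array(c["eye"],float),att(c)@d
def plane(c,u,v,z):
    e,d=ray(c,u,v); return e+d*(z-e[2])/d[2]
def proj(c,p):
    f=240/np.tan(np.radians(c["vfov"])/2)
    q=att(c).T@(np.array(p,float)-np.array(c["eye"],float)); return c["cx"]+f*q[0]/q[2],c["cy"]+f*q[1]/q[2]
E
python3 - <<'E'
from h import *
s=env.read_state(); print({k:np.round(v,3) for k,v in s.items()})
for n in("side","top"):
    c=cam(n); print(n,c["vfov"],c["cx"],c["cy"],c["eye"],c["attitude"],[k for k in c])
    cv2.imwrite(f"pics/{n}0.png",c["img"])
E
```

```text
pics
{'t': np.float64(0.0), 'joint_pos': array([ 1.065,  0.36 ,  1.511, -0.   ,  1.273, -0.115]), 'qd': array([ 0.001, -0.001,  0.   , -0.   , -0.   ,  0.   ]), 'effort': array([-2.0000e-03, -5.2762e+01, -2.7861e+01, -0.0000e+00,  1.3000e-02,
       -0.0000e+00]), 'tcp_pos': array([228.21 , 554.12 , 207.848]), 'ee_rot': array([-6.100e-01, -3.081e+00,  3.000e-03]), 'wrist_force': array([ 0.729, -0.432, -0.968]), 'wrist_torque': array([ 0.03 , -0.006,  0.008]), 'grasp_force': np.float64(0.0), 'grip_width': np.float64(0.997)}
side 46.052533595381206 316.5526218384368 232.6689172761923 [ -88.48201168 -969.07842959  594.94964362] [-1.9692353   0.61247941 -0.36170142] ['img', 'vfov', 'cx', 'cy', 'eye', 'attitude']
top 48.604851782391165 320.39391169297716 242.96987767809182 [ 417.01373771  -60.62577988 1135.59370452] [-2.18074928  2.20857009 -0.11238594] ['img', 'vfov', 'cx', 'cy', 'eye', 'attitude']
```

View pics/side0.png

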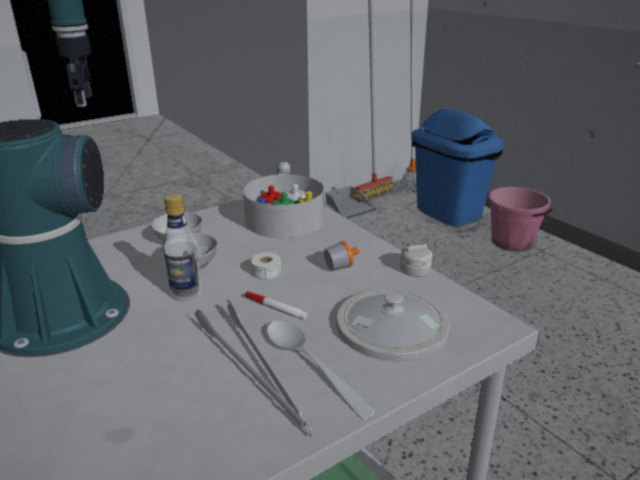

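View pics/top0.png

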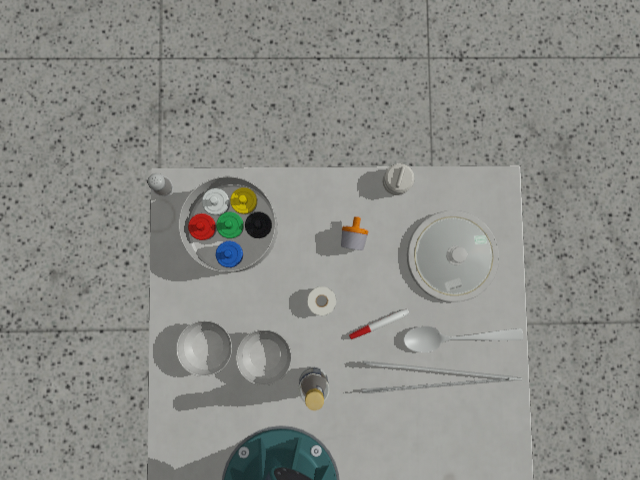

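The side view shows the tin at (284,203), the orange pot at (342,256) with its knob to the right, the lid at (393,320), the roll at (265,265) and the timer at (416,260). The top view shows the tin at (228,224) with green in the middle. Going round it are black (258,225), yellow (243,200), white (216,202) and red (202,226), with blue (229,254) strayed. The orange pot is at (355,236) with its knob up, the lid is at (452,257), and the shaker is close to the tin at (158,184).

```bash
cat >> h.py <<'E'
RNG=dict(red=((0,150,60),(6,255,255)),orange=((7,150,80),(18,255,255)),yellow=((21,130,60),(32,255,255)),green=((50,120,30),(80,255,255)),blue=((100,130,40),(125,255,255)))
def mask(img,n,roi):
    h=cv2.cvtColor(img,cv2.COLOR_BGR2HSV); m=cv2.inRange(h,*RNG[n])
    if n=="red": m|=cv2.inRange(h,(172,150,60),(180,255,255))
    z=np.zeros_like(m); x0,y0,x1,y1=roi; z[y0:y1,x0:x1]=m[y0:y1,x0:x1]
    nl,lab,st,_=cv2.connectedComponentsWithStats(z)
    return (lab==1+np.argmax(st[1:,4])).astype(np.uint8) if nl>1 else z
TIN=(178,174,280,276)
def blackmask(img):
    h=cv2.cvtColor(img,cv2.COLOR_BGR2HSV); m=cv2.inRange(h,(0,0,0),(180,255,45)); z=np.zeros_like(m); z[174:276,178:280]=m[174:276,178:280]
    nl,lab,st,_=cv2.connectedComponentsWithStats(z); return (lab==1+np.argmax(st[1:,4])).astype(np.uint8)
def pots(c,names=("red","yellow","green","blue","black")):
    o={}
    for n in names:
        m=blackmask(c["img"]) if n=="black" else mask(c["img"],n,TIN)
        p=cv2.findNonZero(m); (u,v),r=cv2.minEnclosingCircle(p)
        o[n]=(plane(c,u,v,45)[:2].round(1),round(r,1),(round(u,1),round(v,1)))
    return o
def hough(c,roi,rr,z):
    x0,y0,x1,y1=roi; g=cv2.cvtColor(c["img"],cv2.COLOR_BGR2GRAY)[y0:y1,x0:x1]
    q=cv2.HoughCircles(cv2.resize(g,None,fx=3,fy=3,interpolation=cv2.INTER_CUBIC),cv2.HOUGH_GRADIENT_ALT,1.5,20,param1=100,param2=0.6,minRadius=int(3*rr[0]),maxRadius=int(3*rr[1]))
    return [] if q is None else [(plane(c,a/3+x0,b/3+y0,z)[:2].round(1),round(float(r)/3,1)) for a,b,r in q.reshape(-1,3)[:5]]
def go(pos,Rm=None,n=1):
    s=env.read_state(); T=R.from_rotvec(s["ee_rot"]); p=np.array(s["tcp_pos"],float)
    sh=T.inv().apply(np.array(pos,float)-p)
    tr=np.zeros(3) if Rm is None else (T.inv()*R.from_matrix(Rm)).as_rotvec()
    print("shift",sh.round(1),"turn",tr.round(3))
def frame(yaw,tilt=0):
    """tool z down, tool y (closing) at yaw in world; tilt>0: tool z leans to direction -(yaw-90)... about tool y"""
    y=np.array([np.cos(yaw),np.sin(yaw),0]); z=np.array([0,0,-1.]); x=np.cross(y,z)
    return (R.from_rotvec(y*tilt)*R.from_matrix(np.c_[x,y,z])).as_matrix()
E
python3 - <<'E'
from h import *
c=cam("top"); im=c["img"]
for k,v in pots(c).items(): print(k,v)
print("rim z83",hough(c,(165,160,295,290),(44,52),83))
print("lid z3",hough(c,(395,200,510,315),(41,50),3))
print("lidknob z61",hough(c,(435,235,480,275),(6,11),61))
m=mask(im,"orange",(330,205,380,255)); p=cv2.findNonZero(m).reshape(-1,2)
print("orange rows:",[(r,p[p[:,1]==r][:,0].min(),p[p[:,1]==r][:,0].max()) for r in range(p[:,1].min(),p[:,1].max()+1)])
cc=[cv2.resize(im[165:285,165:295],None,fx=5,fy=5)[:600,:650][:, :400*2]]
cv2.imwrite("pics/crop.png",np.hstack([cv2.resize(im[170:280,170:290],(480,440),interpolation=cv2.INTER_CUBIC),cv2.resize(im[205:265,330:375],(320,427),interpolation=cv2.INTER_CUBIC)[:440] if 0 else cv2.copyMakeBorder(cv2.resize(im[205:260,335:375],(320,440),interpolation=cv2.INTER_CUBIC),0,0,0,0,0)]))
c=cam("side"); m=mask(c["img"],"orange",(320,235,365,275)); p=cv2.findNonZero(m).reshape(-1,2); print("side orange bbox",p.min(0),p.max(0))
E
```

```text
red (array([537.5, 154.1]), 13.6, (201.5, 226.4))
yellow (array([590.7,  68.6]), 13.3, (243.2, 200.2))
green (array([540.2,  97.1]), 13.5, (229.4, 224.7))
blue (array([480.9,  98.2]), 13.4, (228.9, 253.6))
black (array([540.1,  38.6]), 13.2, (257.9, 224.5))
rim z83 [(array([528.4,  94.4]), 47.9)]
lid z3 [(array([ 471.3, -367.4]), 43.9)]
lidknob z61 [(array([ 471.3, -371.3]), 7.6)]
orange rows: [(217, np.int32(354), np.int32(358)), (218, np.int32(354), np.int32(359)), (219, np.int32(354), np.int32(359)), (220, np.int32(354), np.int32(359)), (221, np.int32(353), np.int32(359)), (222, np.int32(353), np.int32(359)), (223, np.int32(353), np.int32(359)), (224, np.int32(353), np.int32(358)), (225, np.int32(353), np.int32(358)), (226, np.int32(352), np.int32(358)), (227, np.int32(343), np.int32(358)), (228, np.int32(342), np.int32(359)), (229, np.int32(342), np.int32(364)), (230, np.int32(344), np.int32(366)), (231, np.int32(350), np.int32(367)), (232, np.int32(356), np.int32(367)), (233, np.int32(362), np.int32(367))]
side orange bbox [342 242] [358 265]
```

View pics/crop.png

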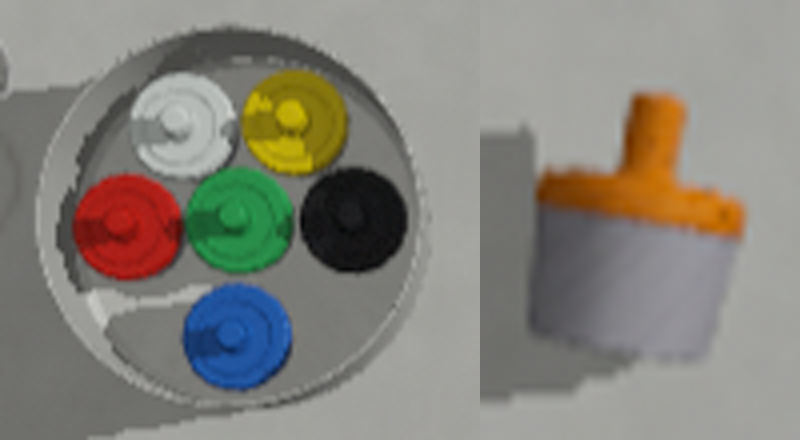

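The crop confirms the layout: blue sits alone in the lower gap, and the knobs are easy to see. The orange knob points away from the robot, turned about 10° to the right.

```bash
python3 - <<'E'
from h import *
c=cam("top")
P=lambda u,v,z=30:plane(c,u,v,z)
a,b=P(356.3,217.5),P(355.3,226); l,r=P(342.5,227.5,28),P(366.5,231.5,28)
print(a,b,l,r); print("yaw knob",np.degrees(np.arctan2(*(a-b)[1::-1])),"lid line yaw",np.degrees(np.arctan2(*(l-r)[1::-1])))
s=cam("side"); print("side proj of a",proj(s,a), proj(s,b))
m=mask(s["img"],"orange",(320,235,365,275)); print([(x,np.where(m[:,x])[0].min(),np.where(m[:,x])[0].max()) for x in range(342,359,2)])
yaw=np.radians(80); ax=np.array([np.cos(yaw-np.pi/2)*.995,np.sin(yaw-np.pi/2)*.995,.105]); mid=(a+b)/2; mid[2]=30
Rm=frame(yaw,np.radians(50)); print("toolz",Rm[:,2],"mid",mid)
up=np.cross(ax,[-np.sin(yaw-np.pi/2),np.cos(yaw-np.pi/2),0]); up*=np.sign(up[2])
T=mid+0*ax-3*up; print("TCP",T); pre=T-Rm[:,2]*90; print("pre",pre); go(pre,Rm)
E
```

```text
[ 554.29093517 -165.92607952   30.        ] [ 536.38402975 -163.48852062   30.        ] [ 533.72969598 -136.71272307   28.        ] [ 524.73888649 -187.01108693   28.        ]
yaw knob -7.751683915026698 lid line yaw 79.86543887490407
side proj of a (np.float64(357.83841180744366), np.float64(250.08421658409807)) (np.float64(350.23412444906256), np.float64(252.03713947574064))
[(342, np.int64(242), np.int64(242)), (344, np.int64(242), np.int64(244)), (346, np.int64(244), np.int64(248)), (348, np.int64(246), np.int64(252)), (350, np.int64(249), np.int64(265)), (352, np.int64(249), np.int64(262)), (354, np.int64(248), np.int64(253)), (356, np.int64(248), np.int64(253)), (358, np.int64(251), np.int64(251))]
toolz [-0.75440651  0.13302222 -0.64278761] mid [ 545.33748246 -164.70730007   30.        ]
TCP [ 545.64769691 -164.76199924   27.015     ]
pre [ 613.54428251 -176.73399918   84.86588487]
shift [-634.6 -529.4  123.8] turn [ 0.094  0.869 -0.203]
```

```bash
python3 -m pendant '[[[0.55,-635,-529,5,0,0,0],[0.55,-635,-529,5,0,0,0],[0.55,-635,-529,5,0,0,0],[0.55,-635,-529,5,0.094,0.869,-0.203],[0.55,-635,-529,5,0.094,0.869,-0.203],[0.55,-635,-529,5,0.094,0.869,-0.203],[0.55,-635,-529,5,0.094,0.869,-0.203],[0.55,-635,-529,5,0.094,0.869,-0.203],[0.55,-635,-529,5,0.094,0.869,-0.203],[0.55,-635,-529,5,0.094,0.869,-0.203]]]' 60
python3 - <<'E'
from h import *
yaw=np.radians(80.5); Rm=frame(yaw,np.radians(50)); T=np.array([545,-164.7,27]); go([613,-176.7,200],Rm); print(env.read_state()["joint_pos"])
E
```

```text
t: 1.13
tcp_pos: [420.9, 191.5, 206.6]
ee_rot: [-0.217, -2.307, -0.092]
wrist_force: [0.6, 1.1, -0.2]
grip_width: 0.554
grasp_force: 0.0
shift [-179.5 -326.2 -184.1] turn [ 0.014  0.046 -0.015]
[ 0.09709559  0.64506631  1.34877727  0.22166804  1.9454437  -1.29221814]
```

```bash
python3 -m pendant '[[[0.55,-180,-326,-184,0.014,0.046,-0.015],[0.55,-180,-326,-184,0.014,0.046,-0.015],[0.55,-180,-326,-184,0.014,0.046,-0.015],[0.55,-180,-326,-184,0.014,0.046,-0.015],[0.55,-180,-326,-184,0.014,0.046,-0.015],[0.55,-180,-326,-184,0.014,0.046,-0.015],[0.55,-180,-326,-184,0.014,0.046,-0.015],[0.55,-180,-326,-184,0.014,0.046,-0.015],[0.55,-180,-326,-184,0.014,0.046,-0.015],[0.55,-180,-326,-184,0.014,0.046,-0.015]]]' 60
python3 - <<'E'
from h import *
yaw=np.radians(80.5); Rm=frame(yaw,np.radians(50)); T=np.array([545,-164.7,27]); go(T-60*Rm[:,2],Rm);go(T,Rm); print(env.read_state()["joint_pos"])
E
```

```text
t: 1.97
tcp_pos: [612.2, -176.0, 200.3]
ee_rot: [-0.19, -2.266, -0.084]
wrist_force: [1.4, -0.4, -0.3]
grip_width: 0.545
grasp_force: 0.0
shift [-88.6   0.5 104. ] turn [-0.002  0.004 -0.002]
shift [-88.3   0.6 164. ] turn [-0.002  0.004 -0.002]
[-0.31599494  0.99155331  0.65692434 -0.16405157  2.34960702 -1.78164867]
```

```bash
python3 -m pendant '[[[0.55,-30,0,35,0,0,0],[0.55,-60,0,70,0,0,0],[0.55,-88,0,104,0,0,0],[0.55,-88,0.5,104,0,0,0],[0.55,-88,0.5,120,0,0,0],[0.55,-88,0.5,138,0,0,0],[0.55,-88,0.5,152,0,0,0],[0.55,-88,0.5,160,0,0,0],[0.55,-88,0.5,164,0,0,0],[0.55,-88,0.5,164,0,0,0]]]' 60
python3 - <<'E'
from h import *
s=env.read_state(); yaw=np.radians(80.5); Rm=frame(yaw,np.radians(50)); T=np.array([545,-164.7,27]); go(T,Rm); print(s["joint_pos"],s["wrist_force"])
c=cam("side"); cv2.imwrite("pics/s1.png",cv2.resize(c["img"][190:290,280:440],(800,500),interpolation=cv2.INTER_CUBIC))
E
```

```text
t: 2.8
tcp_pos: [544.0, -162.6, 28.0]
ee_rot: [-0.189, -2.266, -0.084]
wrist_force: [-0.3, -0.1, 0.5]
grip_width: 0.547
grasp_force: 0.0
shift [-1.6 -1.9 -0.3] turn [-0.003  0.003 -0.002]
[-0.32550078  1.03936098  0.99165087 -0.1349847   1.97017024 -1.72537509] [-0.3158925 -0.1297009  0.4831066]
```

View pics/s1.png

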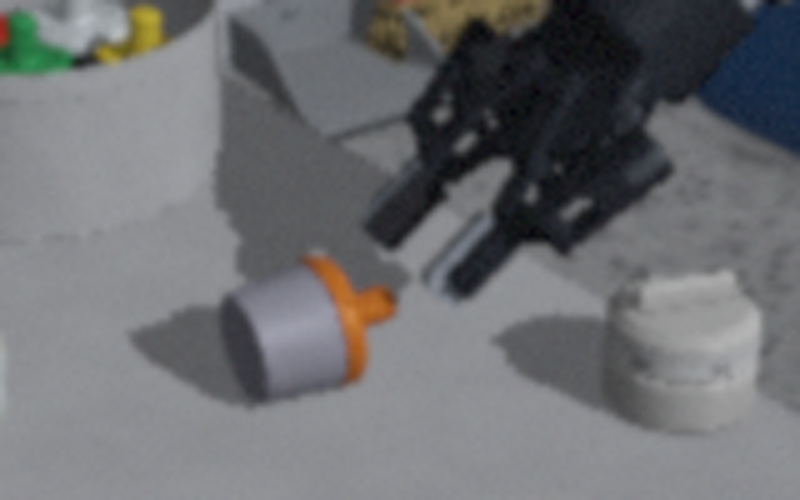

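The open fingers straddle the knob axis (crop px ~(410,280)) and stand a little back, as expected before closing. I'll close now.

```bash
python3 -m pendant '[[[0.4,-1,-2,0,0,0,0],[0.2,-1,-2,0,0,0,0],[0,-1,-2,0,0,0,0],[0,-1,-2,0,0,0,0],[0,-1,-2,0,0,0,0],[0,-1,-2,0,0,0,0],[0,-1,-2,0,0,0,0],[0,-1,-2,0,0,0,0],[0,-1,-2,0,0,0,0],[0,-1,-2,0,0,0,0]]]' 70
python3 - <<'E'
from h import *
s=env.read_state(); yaw=np.radians(80.5); Rm=frame(yaw,np.radians(50)); p=np.array(s["tcp_pos"]); print(s["wrist_force"])
go(p+[0,0,70],Rm)
c=cam("side"); cv2.imwrite("pics/s2.png",cv2.resize(c["img"][190:290,280:440],(800,500),interpolation=cv2.INTER_CUBIC))
E
```

```text
t: 3.68
tcp_pos: [544.4, -164.8, 26.7]
ee_rot: [-0.189, -2.266, -0.084]
wrist_force: [-1.1, -0.2, 0.6]
grip_width: 0.001
grasp_force: 0.0
[-1.09503657 -0.17883228  0.55943291]
shift [ 53.5  -0.2 -45.2] turn [-0.002  0.003 -0.002]
```

View pics/s2.png

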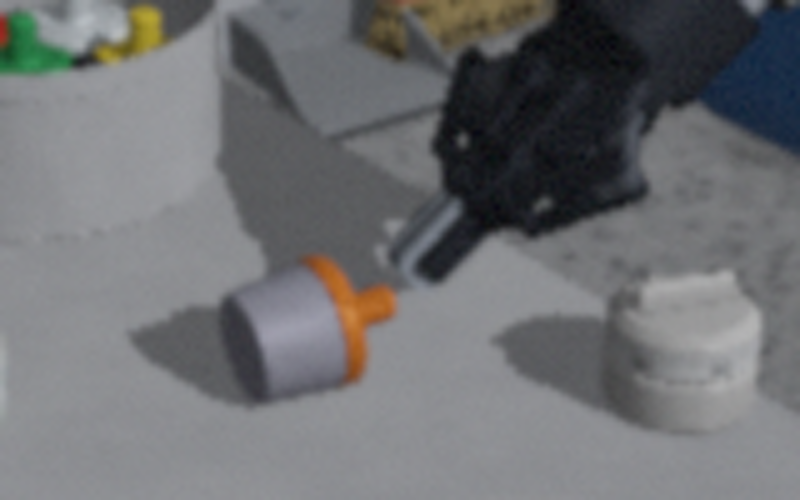

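The fingers shut on nothing: the tips are at crop ~(410,278), short of the knob at (380,302). I'll compare this with where the reported TCP should appear.

```bash
python3 - <<'E'
from h import *
s=env.read_state(); Rm=R.from_rotvec(s["ee_rot"]).as_matrix(); p=np.array(s["tcp_pos"],float)
S=cam("side"); T=cam("top")
for k in (0,10,19,25): print(k,np.round(proj(S,p-k*Rm[:,2]),1),np.round(proj(T,p-k*Rm[:,2]),1))
print("side tip approx", 280+412/5,190+282/5)
cv2.imwrite("pics/t2.png",cv2.resize(T["img"][170:270,300:440],(770,550),interpolation=cv2.INTER_CUBIC))
E
```

```text
0 [353.7 252.6] [355.7 222.4]
10 [357.  249.1] [356.5 218.4]
19 [360.  245.9] [357.2 214.9]
25 [362.  243.8] [357.7 212.4]
side tip approx 362.4 246.4
```

View pics/t2.png

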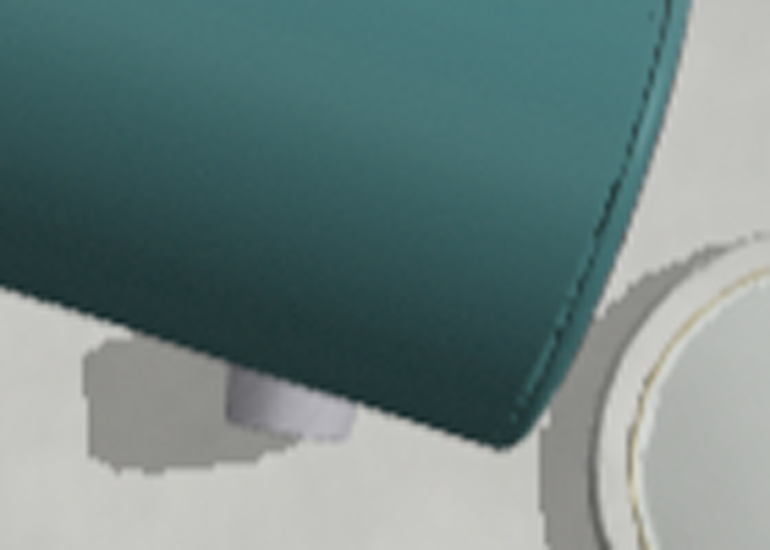

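```bash
python3 - <<'E'
from h import *
S=cam("side"); im=cv2.imread("pics/side0.png")
for k in (0,10,19): print(k,np.round(proj(S,[228.3,554.3,208.2+k]),1))
g=cv2.cvtColor(im,cv2.COLOR_BGR2GRAY); print(g[90:114,72:94:2])
g=cv2.cvtColor(S["img"],cv2.COLOR_BGR2GRAY); print(g[236:258:1,352:374])
E
```

```text
0 [ 88.  114.9]
10 [ 87.2 111.1]
19 [ 86.5 107.6]
[[ 10  27  12  17  22  64  46  33  35  42   7]
 [  6  44  19  23  27  92  58  37  40  47  11]
 [  6  51  22  20  25 105  67  35  41  45   0]
 [  0  45  27  24  33 104  75  33  44  42  20]
 [  7  36  32  30  35  96  79  39  39  42  23]
 [  0  34  42  27  33  88  86  39  36  35   9]
 [  0  27  45  33  29  80  95  36  35  27   5]
 [  0  25  50  31  33  70 103  29  26  14   1]
 [  0  35  54  31  31  65 104  25  12   7   4]
 [  2  27  55  32  32  56 106  32   1   0   6]
 [  1  26  53  28  28  51 104  35   3   0   1]
 [  3  12  55  34  32  43 107  49   0   0   0]
 [  3   6  51  35  24  40 108  60   0   0   1]
 [  2   6  44  40  37  55 113  65   0   8   2]
 [  6   0  39  67  59  83 117  65   3   0   1]
 [  6   1  28  82  70 100 106  42   8   2   7]
 [  1   0  10  60  53  71  67  17   6   3   1]
 [  7   1   9  28  25  22  22   6   0   3   3]
 [  0   2   5   0   3   3   1   0   0   1   1]
 [  6   5   3   8   1   0   0   0   7   0   0]
 [  5   3   1   0   5   2   1   0   0   4   0]
 [  4   1   5   0   6   4   0   0   6   0   3]
 [  2   6   8   
[... 1425 characters left out ...]
2 142 141 144 145 145 145 146
  145 145 145 145]
 [121 120 122 118 119 116 125 135 140 144 143 142 141 144 145 144 145 146
  146 145 143 145]
 [120 120 118 114 112 109 118 132 140 142 142 142 144 143 144 145 145 144
  144 146 147 145]
 [117 113 107 102 104 110 124 138 143 144 144 142 140 142 144 144 143 143
  145 143 144 146]
 [114 106 105 108 117 129 138 141 143 143 143 144 144 143 141 143 142 142
  143 143 142 142]
 [122 122 129 133 135 140 144 143 143 143 143 142 143 143 142 142 142 143
  141 142 143 143]
 [125 133 141 143 143 143 144 143 144 143 143 143 144 143 141 143 141 140
  143 142 143 142]
 [126 136 141 144 143 142 144 145 144 145 142 143 143 143 142 142 142 145
  143 144 144 143]]
```

```bash
python3 -m pendant '[[[0.45,0,0,-10,0,0,0],[0.45,0,0,-10,0,0,0],[0.45,0,0,-10,0,0,0],[0.45,0,0,-5,0,0,0],[0.45,0,0,0,0,0,0],[0.45,0,0,6,0,0,0],[0.45,0,0,12,0,0,0],[0.45,0,0,17,0,0,0],[0.45,0,0,20,0,0,0],[0.45,0,0,20,0,0,0]]]' 70
python3 - <<'E'
from h import *
s=env.read_state(); print(s["wrist_force"]); S=cam("side"); Rm=R.from_rotvec(s["ee_rot"]).as_matrix(); p=np.array(s["tcp_pos"],float)
cv2.imwrite("pics/s3.png",cv2.resize(S["img"][190:290,280:440],(800,500),interpolation=cv2.INTER_CUBIC))
E
```

```text
t: 4.72
tcp_pos: [528.3, -162.1, 13.4]
ee_rot: [-0.189, -2.264, -0.084]
wrist_force: [0.0, 0.1, 0.1]
grip_width: 0.445
grasp_force: 0.0
[0.02997388 0.0978499  0.05144605]
```

View pics/s3.png

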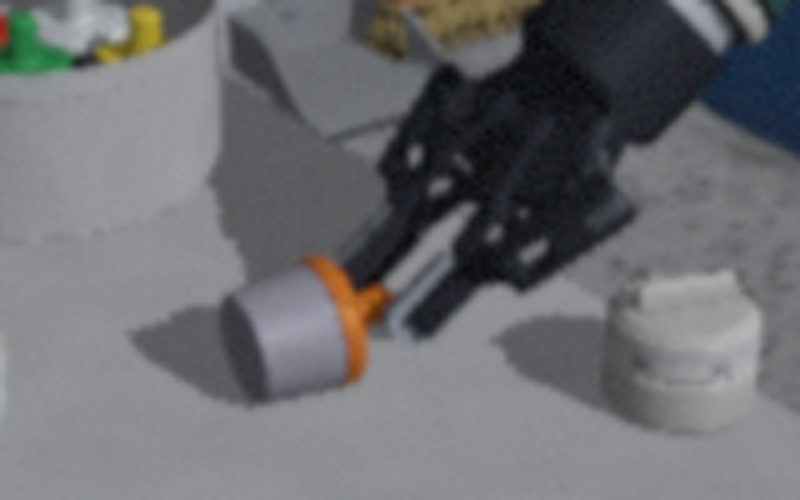

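The knob, at crop (375,300), is now between the fingers with no contact force, so the true tips are about 20 mm short of the reported TCP. Closing.

```bash
python3 -m pendant '[[[0,0,0,0,0,0,0],[0,0,0,0,0,0,0],[0,0,0,0,0,0,0],[0,0,0,0,0,0,0],[0,0,0,0,0,0,0],[0,0,0,0,0,0,0],[0,0,0,0,0,0,0],[0,0,0,0,0,0,0],[0,0,0,0,0,0,0],[0,0,0,0,0,0,0]]]' 70
python3 - <<'E'
from h import *
s=env.read_state(); p=np.array(s["tcp_pos"]); print(s["wrist_force"],s["joint_pos"])
go(p+[0,0,80])
for t in (20,0,-20,-34):
    go(p+[0,0,80],frame(np.radians(80.5),np.radians(t)))
E
```

```text
t: 5.6
tcp_pos: [529.5, -162.4, 14.0]
ee_rot: [-0.189, -2.266, -0.084]
wrist_force: [2.8, -0.6, 3.2]
grip_width: 0.129
grasp_force: 68.5
[ 2.83497039 -0.55477986  3.16466129] [-0.3307583   1.03706993  1.03929873 -0.13670883  1.92412787 -1.72348637]
shift [ 61.1  -0.2 -51.6] turn [0. 0. 0.]
shift [ 61.1  -0.2 -51.6] turn [-0.003 -0.52  -0.001]
shift [ 61.1  -0.2 -51.6] turn [-0.003 -0.869 -0.001]
shift [ 61.1  -0.2 -51.6] turn [-0.003 -1.218 -0.   ]
shift [ 61.1  -0.2 -51.6] turn [-0.003 -1.462  0.   ]
```

```bash
python3 -m pendant '[[[0,15,0,-13,0,0,0],[0,35,0,-29,0,0,0],[0,61,0,-52,0,0,0],[0,76,0,-64,0,-0.12,0],[0,76,0,-64,0,-0.24,0],[0,76,0,-64,0,-0.36,0],[0,76,0,-64,0,-0.48,0],[0,76,0,-64,0,-0.6,0],[0,76,0,-64,0,-0.72,0],[0,76,0,-64,0,-0.84,0]]]'
python3 -m pendant '[[[0,0,0,0,0,-0.12,0],[0,0,0,0,0,-0.24,0],[0,0,0,0,0,-0.36,0],[0,0,0,0,0,-0.48,0],[0,0,0,0,0,-0.6,0],[0,0,0,0,0,-0.62,0],[0,0,0,0,0,-0.62,0],[0,0,0,0,0,-0.62,0],[0,0,0,0,0,-0.62,0],[0,0,0,0,0,-0.62,0]]]'
python3 - <<'E'
from h import *
s=env.read_state(); print(s["joint_pos"],s["grip_width"]); S=cam("side"); Rm=R.from_rotvec(s["ee_rot"]).as_matrix(); print(Rm.round(3))
p=np.array(s["tcp_pos"],float); print([np.round(proj(S,p-k*Rm[:,2]),1) for k in (0,20)])
cv2.imwrite("pics/s4.png",cv2.resize(S["img"][160:280,280:440],(800,600),interpolation=cv2.INTER_CUBIC))
E
```

```text
t: 6.43
tcp_pos: [529.6, -162.2, 115.4]
ee_rot: [-0.257, -3.11, 0.004]
wrist_force: [0.5, 0.4, -0.4]
grip_width: 0.124
grasp_force: 68.4
t: 7.27
tcp_pos: [530.1, -160.5, 117.9]
ee_rot: [0.206, 2.553, -0.069]
wrist_force: [0.2, 1.0, -0.9]
grip_width: 0.13
grasp_force: 68.6
[-0.57765547  0.25202145  2.2229029   1.06686974  0.2514568  -2.97941157] 0.12962576132402548
[[-0.825  0.162  0.542]
 [ 0.132  0.987 -0.093]
 [-0.55  -0.005 -0.835]]
[array([347.6, 213.6]), array([342.7, 206.9])]
```

View pics/s4.png

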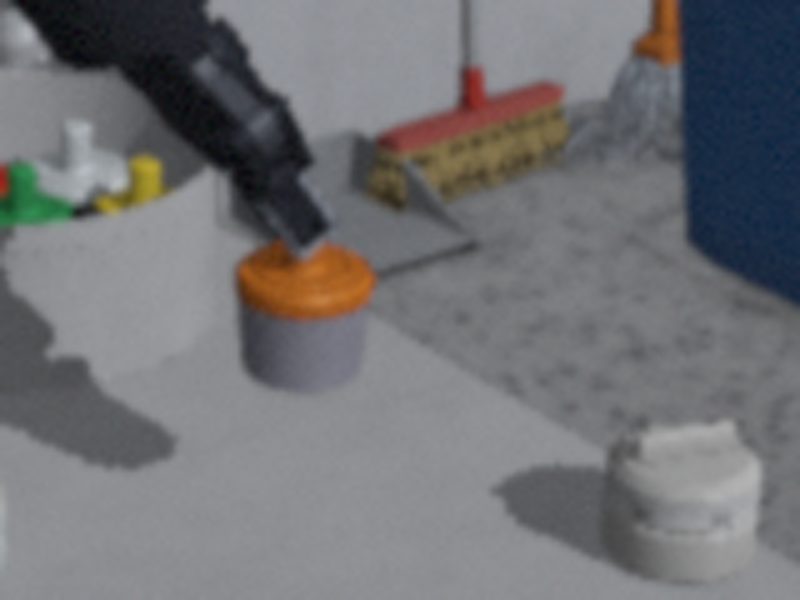

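The pot hangs upright, with its lid level at crop (305,285). Joints 5 and 6 are near their limits, so I'll lower it while moving outward.

```bash
python3 - <<'E'
from h import *
s=env.read_state(); p=np.array(s["tcp_pos"],float); Rm=frame(np.radians(80.5),np.radians(-31))
go(p+[50,-8,0],Rm); go(p+[50,-8,-60],Rm); go(p+[50,-8,-72],Rm);go(p+[50,-8,-82],Rm)
E
```

```text
shift [-42.3   0.1  27.9] turn [-0.003  0.041  0.008]
shift [-9.3  0.5 78. ] turn [-0.003  0.041  0.008]
shift [-2.7  0.6 88. ] turn [-0.003  0.041  0.008]
shift [ 2.8  0.6 96.3] turn [-0.003  0.041  0.008]
```

```bash
python3 -m pendant '[[[0,-20,0,14,0,0.02,0],[0,-42,0,28,0,0.04,0],[0,-42,0,28,0,0.04,0],[0,-35,0,40,0,0.04,0],[0,-28,0,52,0,0.04,0],[0,-20,0,64,0,0.04,0],[0,-14,0.5,73,0,0.04,0],[0,-10,0.5,78,0,0.04,0],[0,-9,0.5,78,0,0.04,0],[0,-9,0.5,78,0,0.04,0]]]'
python3 - <<'E'
from h import *
s=env.read_state(); print(s["joint_pos"]); S=cam("side"); 
m=mask(S["img"],"orange",(320,200,400,280)); p=cv2.findNonZero(m).reshape(-1,2); print(p.min(0),p.max(0))
cv2.imwrite("pics/s5.png",cv2.resize(S["img"][190:290,300:440],(700,500),interpolation=cv2.INTER_CUBIC))
P=np.array(s["tcp_pos"],float);Rm=R.from_rotvec(s["ee_rot"]).as_matrix(); k=P-22*Rm[:,2]; print("knob est",k, "lidtop proj",proj(S,k-[0,0,12]),"if 10 lower",proj(S,k-[0,0,22]))
E
```

```text
t: 8.15
tcp_pos: [582.7, -170.8, 62.5]
ee_rot: [0.206, 2.599, -0.061]
wrist_force: [-0.3, 0.2, -0.6]
grip_width: 0.13
grasp_force: 68.6
[-0.51447777  0.42224905  2.12146371  1.10648593  0.19699528 -2.97999987]
[352 229] [376 242]
knob est [ 571.65801307 -168.9429102    81.39328897] lidtop proj (np.float64(365.8878171121705), np.float64(231.47605002204014)) if 10 lower (np.float64(365.74250825051894), np.float64(235.80497173584683))
```

```bash
python3 -m pendant '[[[0,0,0,0,0,0.05,0],[0,0,0,0,0,0.1,0],[0,0,0,0,0,0.14,0],[0,0,0,4,0,0.14,0],[0,1,0,8,0,0.14,0],[0,2,0,11,0,0.14,0],[0,3,0,13,0,0.14,0],[0,3,0,14,0,0.14,0],[0,3,0,15,0,0.14,0],[0,3,0,15,0,0.14,0]]]'
python3 - <<'E'
from h import *
s=env.read_state(); print(s["joint_pos"]); S=cam("side"); print(s["wrist_force"])
m=mask(S["img"],"orange",(320,200,400,280)); p=cv2.findNonZero(m).reshape(-1,2); print(p.min(0),p.max(0))
P=np.array(s["tcp_pos"],float);Rm=R.from_rotvec(s["ee_rot"]).as_matrix(); k=P-22*Rm[:,2]; print("knob est",k); go(P+[0,0,-4]); go(P+[0,0,-8])
cv2.imwrite("pics/s5.png",cv2.resize(S["img"][190:290,300:440],(700,500),interpolation=cv2.INTER_CUBIC))
E
```

```text
t: 9.03
tcp_pos: [586.4, -171.3, 47.3]
ee_rot: [0.227, 2.739, -0.045]
wrist_force: [-0.9, 0.4, -1.1]
grip_width: 0.135
grasp_force: 68.6
[-0.47389278  0.44751642  2.00099258  0.36304665  0.33590776 -2.20139962]
[-0.88602346  0.4204433  -1.05463226]
[353 234] [377 247]
knob est [ 578.00814936 -169.90163382   67.56022126]
shift [1.6 0.1 3.8] turn [0. 0. 0.]
shift [3.2 0.1 7.4] turn [0. 0. 0.]
```

View pics/s5.png

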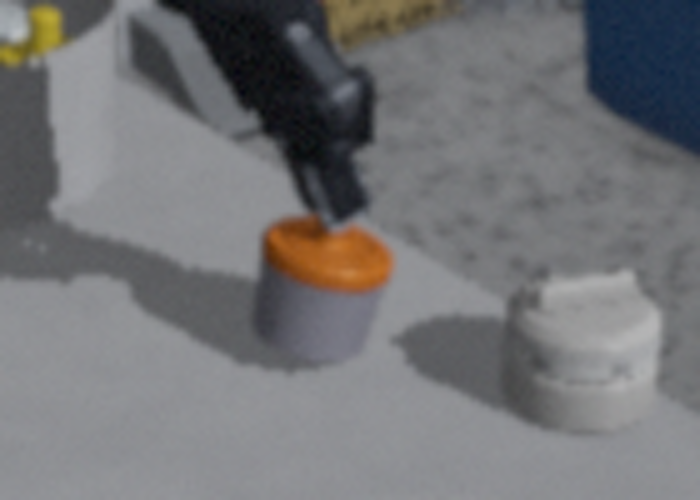

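The pot hangs about 12° off upright, just above the worktop. Lowering gently.

```bash
python3 -m pendant '[[[0,0.5,0,1,0,0,0],[0,0.8,0,2,0,0,0],[0,1.2,0,3,0,0,0],[0,1.6,0,4,0,0,0],[0,2,0,5,0,0,0],[0,2.4,0,5.6,0,0,0],[0,2.6,0,6,0,0,0],[0,2.8,0,6.5,0,0,0],[0,3,0,7,0,0,0],[0,3.2,0,7.4,0,0,0]]]' 
python3 - <<'E'
from h import *
s=env.read_state();print(s["joint_pos"])
E
```

```text
t: 9.92
tcp_pos: [588.2, -172.1, 40.9]
ee_rot: [0.227, 2.735, -0.047]
wrist_force: [-1.5, 2.1, 13.3]
grip_width: 0.128
grasp_force: 70.2
[-0.47356968  0.46128534  2.00448033  0.38559726  0.31599284 -2.22433454]
```

```bash
python3 -m pendant '[[[0,-0.4,0,-1,0,0,0],[0.2,-0.4,0,-1,0,0,0],[0.3,-0.4,0,-1,0,0,0],[0.45,-0.4,0,-1,0,0,0],[0.45,-0.4,0,-1,0,0,0],[0.45,-0.4,0,-1,0,0,0],[0.45,0,0,-25,0,0,0],[0.45,0,0,-55,0,0,0],[0.45,0,0,-85,0,0,0],[0.45,0,0,-85,0,0,0]]]' 
python3 - <<'E'
from h import *
s=env.read_state(); S=cam("side"); T=cam("top"); print(s["joint_pos"])
m=mask(S["img"],"orange",(320,200,400,280)); p=cv2.findNonZero(m).reshape(-1,2); print("side",p.min(0),p.max(0))
m=mask(T["img"],"orange",(320,180,400,260)); p=cv2.findNonZero(m);
if p is not None: (u,v),r=cv2.minEnclosingCircle(p); print("top",(u,v),r,plane(T,u,v,42))
for z in (68,44,34): print(z,proj(S,[578,-170,z]))
cv2.imwrite("pics/s6.png",np.hstack([cv2.resize(S["img"][190:290,310:400],(360,400),interpolation=cv2.INTER_CUBIC),cv2.resize(T["img"][160:260,300:400],(400,400),interpolation=cv2.INTER_CUBIC)]))
E
```

```text
t: 10.75
tcp_pos: [555.1, -166.8, 122.2]
ee_rot: [0.226, 2.733, -0.049]
wrist_force: [1.0, 0.1, -0.1]
grip_width: 0.453
grasp_force: 0.0
[-0.49771995  0.27607055  2.00668155  0.26838586  0.49280753 -2.11685144]
side [349 233] [373 252]
top (357.5, 210.5) 12.747649192810059 [ 567.41397172 -167.55725825   42.        ]
68 (np.float64(368.6056009640088), np.float64(231.4626080987308))
44 (np.float64(368.23434841240964), np.float64(241.76910367735937))
34 (np.float64(368.0816918726461), np.float64(246.00706499330215))
```

View pics/s6.png

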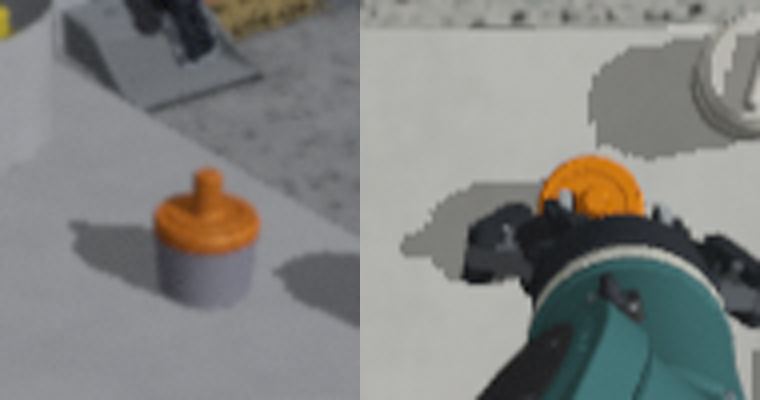

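The pot stands upright and free: side view lid at crop (207,220), top view lid centre at about (358,211.5), which is roughly (565,−168). My picture allowance is used up, so I'll measure numerically from here. Next I'll slide blue towards red.

```bash
python3 -m pendant '[[[0.45,0,0,-40,0,0,0],[0.45,0,0,-60,0,0.1,0],[0.45,0,0,-60,0,0.2,0],[0.45,0,0,-60,0,0.3,0],[0.45,0,0,-60,0,0.4,0],[0.36,0,0,-60,0,0.4,0],[0.36,0,0,-60,0,0.4,0],[0.36,0,0,-60,0,0.4,0],[0.36,0,0,-60,0,0.4,0],[0.36,0,0,-60,0,0.4,0]]]' 50
python3 - <<'E'
from h import *
go([480.9,98.2,160],frame(np.radians(90)))
c=cam("top")
m=mask(c["img"],"orange",(320,180,400,260)); p=cv2.findNonZero(m); (u,v),r=cv2.minEnclosingCircle(p); print("top",(u,v),r,plane(c,u,v,42))
for k,v in pots(c).items(): print(k,v)
# tin rim: bright thin ring; sample radial gradient from guess, fit ellipse->circle
g=cv2.cvtColor(c["img"],cv2.COLOR_BGR2GRAY).astype(float)
E
```

```text
t: 11.68
tcp_pos: [530.2, -161.8, 172.8]
ee_rot: [-0.26, -3.125, -0.002]
wrist_force: [-0.7, 1.0, 0.1]
grip_width: 0.357
grasp_force: 0.0
shift [ 91.4 248.3  13.4] turn [ 0.001 -0.005 -0.166]
top (348.0, 219.5) 3.201662063598633 [ 548.80637264 -147.45473524   42.        ]
red (array([537.5, 154.1]), 13.6, (201.5, 226.4))
yellow (array([590.7,  68.6]), 13.3, (243.2, 200.2))
green (array([540.2,  97.1]), 13.5, (229.4, 224.7))
blue (array([480.4,  98.5]), 13.3, (228.7, 253.8))
black (array([539.6,  38.8]), 13.0, (257.8, 224.7))
```

```bash
python3 -m pendant '[[[0.36,30,80,5,0,0,-0.08],[0.36,60,165,8,0,0,-0.166],[0.36,91,248,13,0,0,-0.166],[0.36,91,248,13,0,0,-0.166],[0.36,91,248,13,0,0,-0.166],[0.36,91,248,13,0,0,-0.166],[0.36,91,248,13,0,0,-0.166],[0.36,91,248,13,0,0,-0.166],[0.36,91,248,13,0,0,-0.166],[0.36,91,248,13,0,0,-0.166]]]' 
python3 - <<'E'
from h import *
go([480.6,98.4,34],frame(np.radians(90)))
s=env.read_state(); P=np.array(s["tcp_pos"]); S=cam("side"); print([np.round(proj(S,P+[0,dy,k]),1) for k in (0,19) for dy in (-25,25)])
g=cv2.cvtColor(S["img"],cv2.COLOR_BGR2GRAY); u=int(proj(S,P)[0]); print(u); print(g[130:172:1,u-14:u+15:2])
c=cam("top"); m=mask(c["img"],"orange",(320,180,400,260)); p=cv2.findNonZero(m); (u,v),r=cv2.minEnclosingCircle(p); print("top",(u,v),r,plane(c,u,v,42))
E
```

```text
t: 12.57
tcp_pos: [482.9, 96.4, 161.1]
ee_rot: [0.001, -3.138, -0.001]
wrist_force: [-0.2, 0.1, -0.2]
grip_width: 0.359
grasp_force: 0.0
shift [  1.9   1.9 127.1] turn [ 0.    -0.004  0.001]
[array([267.7, 164.9]), array([256.8, 158.7]), array([267.3, 156.8]), array([256.3, 150.8])]
262
[[ 76  22  22  16  16  14  15  44  46  18  23  36  27  26  51]
 [ 78  24  20  12  11  16  20  39  41  22  29  31  25  26  69]
 [ 80  28  24  21  21  19  17  34  25  17  34  38  35  28  75]
 [ 84  51  27  23  23  14  13  11  22  27  39  47  46  20  74]
 [ 85  73  47  20  18  11  15  20  23  19  43  43  39  28  78]
 [ 85  78  41  21  15  14  20  14  26  24  42  40  31  38  78]
 [ 89  81  38  13  18  18  16  16  30  33  28  43  42  70  84]
 [ 86  79  34  14  14  16  20  16  22  24  20  66  72  83  84]
 [ 85  79  31  15  19  20  36  29  16  15  18  74  84  87  86]
 [ 88  82  40  15  16  20  55  41  23  18  17  77  85  86  85]
 [ 85  78  36  23  11  23  60  50  27  24  31  76  84  87  88]
 [ 84  83  42  20  17  19  58  48  30  26  29  78  86  85  87]
 [ 85  84  49  21  16  24  65  56  25  31  32  79  86  8
[... 1241 characters left out ...]
  88  86  87  85  86  85]
 [ 86  85  85  86  87  84  86  87  87  84  85  85  86  86  86]
 [ 85  87  87  88  87  85  85  87  86  85  87  86  87  84  84]
 [ 85  85  83  84  87  86  86  86  86  87  87  87  85  85  86]
 [ 89  85  86  86  84  87  84  85  88  83  84  85  87  86  84]
 [ 96  87  86  84  86  86  86  84  85  85  86  84  86  86  82]
 [107  93  86  85  86  85  85  83  86  87  86  85  87  85  85]
 [118 109  91  85  86  88  84  83  86  85  86  86  87  86  81]
 [120 118 105  87  88  85  87  84  83  85  89  87  86  86  79]
 [116 121 117  99  88  86  88  87  86  86  85  85  85  85  80]]
top (357.2257995605469, 211.64515686035156) 13.045295715332031 [ 565.02287124 -166.94088578   42.        ]
```

```bash
python3 -m pendant '[[[0.36,2,2,30,0,0,0],[0.36,2,2,60,0,0,0],[0.36,2,2,90,0,0,0],[0.36,2,2,108,0,0,0],[0.36,2,2,118,0,0,0],[0.36,2,2,124,0,0,0],[0.36,2,2,127,0,0,0],[0.36,2,2,127,0,0,0],[0.2,2,2,127,0,0,0],[0,2,2,127,0,0,0]]]' 25
python3 -m pendant '[[[0,2,2,0,0,0,0],[0,0,0,0,0,0,0],[0,0,0,0,0,0,0],[0,0,0,0,0,0,0],[0,0,0,0,0,0,0],[0,0,0,0,0,0,0],[0,0,0,0,0,0,0],[0,0,0,0,0,0,0],[0,0,0,0,0,0,0],[0,0,0,0,0,0,0]]]' 25
python3 - <<'E'
from h import *
P=np.array(env.read_state()["tcp_pos"])
C=np.array([539.2,96.6]); 
for a in (170,160,152): 
    d=58.0*np.array([np.cos(np.radians(a)),np.sin(np.radians(a))]); go([*(C+d),P[2]],frame(np.radians(a-90)))
E
```

```text
t: 13.5
tcp_pos: [481.2, 99.4, 34.8]
ee_rot: [0.001, -3.139, -0.001]
wrist_force: [0.5, -0.1, -0.1]
grip_width: 0.159
grasp_force: 24.3
t: 14.33
tcp_pos: [480.4, 100.4, 34.9]
ee_rot: [0.0, -3.138, -0.004]
wrist_force: [-1.7, 4.1, 10.0]
grip_width: 0.158
grasp_force: 25.4
shift [-1.7  6.3  0. ] turn [ 0.002 -0.004  0.175]
shift [-4.3 16.   0. ] turn [ 0.002 -0.004  0.349]
shift [-7.6 23.4  0. ] turn [ 0.001 -0.004  0.489]
```

```bash
python3 -m pendant '[[[0,0,0,-2,0,0,0],[0,0,0,-2,0,0,0],[0,-0.8,3,-2,0,0,0.08],[0,-1.7,6.3,-2,0,0,0.17],[0,-3,11,-2,0,0,0.26],[0,-4.3,16,-2,0,0,0.35],[0,-6,20,-2,0,0,0.42],[0,-7.6,23.4,-2,0,0,0.49],[0,-7.6,23.4,-2,0,0,0.49],[0,-7.6,23.4,0,0,0,0.49]]]' 30
python3 - <<'E'
from h import *
s=env.read_state(); print(s["wrist_force"])
c=cam("top")
for k,v in pots(c).items(): print(k,v)
m=mask(c["img"],"orange",(320,180,400,260)); p=cv2.findNonZero(m); (u,v),r=cv2.minEnclosingCircle(p); print("top",(u,v),r,plane(c,u,v,42))
S=cam("side"); m=mask(S["img"],"orange",(320,200,400,280)); p=cv2.findNonZero(m).reshape(-1,2); print("side",p.min(0),p.max(0))
k=p[p[:,1]<238]; print("knob col",k[:,0].min(),k[:,0].max(), [proj(S,[x,-167.5,62])[0] for x in (560,565,570)])
E
```

```text
t: 15.17
tcp_pos: [488.5, 123.1, 34.4]
ee_rot: [-0.757, -3.045, -0.001]
wrist_force: [-5.3, 5.2, 33.8]
grip_width: 0.16
grasp_force: 32.4
[-5.27887975  5.20042072 33.83866546]Traceback (most recent call last):
  File "<stdin>", line 4, in <module>
  File "h.py", line 32, in pots
    p=cv2.findNonZero(m); (u,v),r=cv2.minEnclosingCircle(p)
                                  ~~~~~~~~~~~~~~~~~~~~~~^^^
cv2.error: OpenCV(4.12.0) /io/opencv/modules/imgproc/src/shapedescr.cpp:201: error: (-215:Assertion failed) count >= 0 && (depth == CV_32F || depth == CV_32S) in function 'minEnclosingCircle'
```

```bash
python3 -m pendant '[[[0,0,0,-2,0,0,0],[0.2,0,0,-2,0,0,0],[0.3,0,0,-2,0,0,0],[0.36,0,0,-2,0,0,0],[0.36,0,0,-10,0,0,0],[0.36,0,0,-40,0,0,0],[0.36,0,0,-80,0,0,0],[0.36,0,0,-120,0,0,0],[0.36,0,0,-125,0,0,0],[0.36,0,0,-125,0,0,0]]]' 40
python3 - <<'E'
from h import *
c=cam("top")
m=mask(c["img"],"orange",(320,180,400,260)); p=cv2.findNonZero(m); (u,v),r=cv2.minEnclosingCircle(p); print("top",(u,v),r,plane(c,u,v,42))
S=cam("side"); m=mask(S["img"],"orange",(320,200,400,280)); p=cv2.findNonZero(m).reshape(-1,2); print("side",p.min(0),p.max(0))
k=p[p[:,1]<238]; print("knob col",k[:,0].min(),k[:,0].max(), [proj(S,[x,-167.5,62])[0] for x in (560,565,570)])
print(env.read_state()["joint_pos"]); go([565,-167.5,160],frame(np.radians(121)));
E
```

```text
t: 16.05
tcp_pos: [490.9, 122.9, 162.2]
ee_rot: [0.76, 3.046, 0.003]
wrist_force: [0.2, -0.5, -1.3]
grip_width: 0.364
grasp_force: 0.0
top (357.2257995605469, 211.64515686035156) 13.045295715332031 [ 565.02287124 -166.94088578   42.        ]
side [349 233] [373 252]
knob col 359 364 [np.float64(360.8806748594239), np.float64(362.79921210254395), np.float64(364.7095429106709)]
[ 1.07747689e-01  2.78093471e-01  1.77429617e+00  1.45715592e-03
  1.09403977e+00 -9.74393292e-01]
shift [-204.5 -219.8   -2.1] turn [ 1.00e-03 -5.00e-03 -1.03e+00]
```

```bash
python3 -m pendant '[[[0.36,-25,-30,0,0,0,-0.1],[0.36,-55,-60,0,0,0,-0.2],[0.36,-85,-90,0,0,0,-0.3],[0.36,-115,-120,0,0,0,-0.42],[0.36,-140,-150,0,0,0,-0.54],[0.36,-170,-180,0,0,0,-0.66],[0.36,-205,-220,0,0,0,-0.78],[0.36,-205,-220,0,0,0,-0.9],[0.36,-205,-220,0,0,0,-1.03],[0.36,-205,-220,0,0,0,-1.03]]]' 40
python3 - <<'E'
from h import *
c=cam("top")
for k,v in pots(c).items(): print(k,v)
g=cv2.cvtColor(c["img"],cv2.COLOR_BGR2GRAY)
# tin rim: outermost strong edges along rays from expected centre at z=83
C=np.array([539.,96.5]); pts=[]; hits=[]
for a in np.radians(np.arange(0,360,4)):
    prof=[]
    rr=np.arange(86,102,.5)
    for r in rr:
        u,v=proj(c,[C[0]+r*np.cos(a),C[1]+r*np.sin(a),83]); prof.append(cv2.getRectSubPix(g,(1,1),(float(u),float(v)))[0,0])
    prof=np.array(prof,float); hits.append((int(np.degrees(a)+.5),rr[np.argmax(prof)],prof.max()))
print(hits[::2])
go([564,-167.3,33],frame(np.radians(121)))
E
```

```text
t: 16.98
tcp_pos: [564.4, -168.9, 155.4]
ee_rot: [0.84, -3.019, -0.008]
wrist_force: [-0.5, 0.0, -0.2]
grip_width: 0.359
grasp_force: 0.0
red (array([537.8, 154.2]), 13.6, (201.5, 226.2))
yellow (array([590.7,  68.6]), 13.3, (243.2, 200.2))
green (array([540.4,  97.4]), 13.3, (229.3, 224.6))
blue (array([487.8, 122.1]), 13.4, (217.2, 250.3))
black (array([539.5,  39.1]), 12.9, (257.7, 224.8))
[(0, np.float64(99.0), np.float64(186.0)), (8, np.float64(96.0), np.float64(187.0)), (16, np.float64(98.5), np.float64(183.0)), (24, np.float64(98.5), np.float64(186.0)), (32, np.float64(101.5), np.float64(187.0)), (40, np.float64(95.5), np.float64(191.0)), (48, np.float64(101.5), np.float64(187.0)), (56, np.float64(94.5), np.float64(166.0)), (64, np.float64(94.5), np.float64(179.0)), (72, np.float64(94.5), np.float64(167.0)), (80, np.float64(94.0), np.float64(183.0)), (88, np.float64(94.5), np.float64(135.0)), (96, np.float64(96.0), np.float64(133.0)), (104, np.float64(100.5), np.float64(132.0)), (112, np.float64(100.0), np.float64(130.0)), (120, np.float64(99.5), np.float64(131.0)), (128, np.f
[... 629 characters left out ...]
01.5), np.float64(165.0)), (248, np.float64(101.5), np.float64(173.0)), (256, np.float64(101.5), np.float64(184.0)), (264, np.float64(101.5), np.float64(187.0)), (272, np.float64(99.5), np.float64(185.0)), (280, np.float64(99.0), np.float64(185.0)), (288, np.float64(98.5), np.float64(187.0)), (296, np.float64(97.5), np.float64(184.0)), (304, np.float64(98.5), np.float64(185.0)), (312, np.float64(96.5), np.float64(187.0)), (320, np.float64(98.5), np.float64(184.0)), (328, np.float64(101.0), np.float64(186.0)), (336, np.float64(97.0), np.float64(187.0)), (344, np.float64(96.5), np.float64(186.0)), (352, np.float64(97.0), np.float64(186.0))]
shift [ -0.9  -0.4 122.6] turn [ 0.007 -0.006 -0.003]
```

```bash
python3 -m pendant '[[[0.36,-2.2,0,30,0,0,0],[0.36,-2.2,0,60,0,0,0],[0.36,-2.2,0,90,0,0,0],[0.36,-2.2,0,108,0,0,0],[0.36,-2.2,0,117,0,0,0],[0.36,-2.2,0,121,0,0,0],[0.36,-2.2,0,122,0,0,0],[0.36,-2.2,0,122,0,0,0],[0.2,-2.2,0,122,0,0,0],[0,-2.2,0,122,0,0,0]]]' 60
python3 -m pendant '[[[0,0,0,0,0,0,0],[0,0,0,0,0,0,0],[0,0,0,0,0,0,0],[0,0,0,-30,0,0,0],[0,0,0,-60,0,0,0],[0,0,0,-90,0,0,0],[0,0,0,-110,0,0,0],[0,0,0,-110,0,0,0],[0,0,0,-110,0,0,0],[0,0,0,-110,0,0,0]]]' 60
python3 - <<'E'
from h import *
S=cam("side"); s=env.read_state(); P=np.array(s["tcp_pos"]); m=mask(S["img"],"orange",(320,150,400,280)); p=cv2.findNonZero(m).reshape(-1,2); print("side",p.min(0),p.max(0))
print("lid expect for base 110:",proj(S,[P[0],P[1],110+39]))
Rm=frame(np.radians(121.2)); go([490.2,66.9,150],Rm); print(s["joint_pos"])
E
```

```text
t: 17.87
tcp_pos: [568.2, -166.9, 37.5]
ee_rot: [0.838, -3.025, -0.001]
wrist_force: [0.6, 0.8, 1.6]
grip_width: 0.135
grasp_force: 58.6
t: 18.7
tcp_pos: [566.9, -166.5, 145.5]
ee_rot: [0.837, -3.023, -0.004]
wrist_force: [-0.6, -0.3, -1.0]
grip_width: 0.129
grasp_force: 58.6
side [350 183] [376 204]
lid expect for base 110: (np.float64(364.2197946371658), np.float64(195.93179540697378))
shift [-54.5 239.2  -4.2] turn [ 0.005 -0.005 -0.004]
[-4.01741193e-01  4.12178542e-01  1.59887794e+00 -1.23462254e-03
  1.13766974e+00 -2.51251843e+00]
```

```bash
python3 -m pendant '[[[0,-8,35,-4,0,0,0],[0,-16,70,-4,0,0,0],[0,-25,105,-4,0,0,0],[0,-33,140,-4,0,0,0],[0,-41,175,-4,0,0,0],[0,-48,210,-4,0,0,0],[0,-54,234,-4,0,0,0],[0,-54.5,239,-4,0,0,0],[0,-54.5,239,-4,0,0,0],[0,-54.5,239,-4,0,0,0]]]'
python3 - <<'E'
from h import *
c=cam("top"); s=env.read_state(); P=np.array(s["tcp_pos"]); print(P)
m=mask(c["img"],"orange",(200,200,290,300)); p=cv2.findNonZero(m)
if p is not None: (u,v),r=cv2.minEnclosingCircle(p); print("top",(u,v),r,len(p),plane(c,u,v,P[2]-35.5+42))
S=cam("side"); m=mask(S["img"],"orange",(200,100,340,280)); p=cv2.findNonZero(m).reshape(-1,2); print("side",p.min(0),p.max(0),"lid exp",proj(S,[P[0],P[1],P[2]-35.5+39]),proj(S,[P[0],P[1],P[2]-35.5+44]))
k=m.sum(1); print([(r,np.where(m[r])[0].min(),np.where(m[r])[0].max()) for r in np.where(k)[0]])
print("pred cols/rows lid", [np.round(proj(S,[P[0]+dx,P[1],P[2]-35.5+39]),1) for dx in (-28,28)])
go([490.2,66.9,150],frame(np.radians(121.2)))
E
```

```text
t: 19.58
tcp_pos: [491.1, 65.9, 149.9]
ee_rot: [0.839, -3.022, -0.003]
wrist_force: [-0.1, 0.1, -0.7]
grip_width: 0.135
grasp_force: 58.7
[491.69016693  65.39428611 150.14612664]
top (251.5, 248.0) 7.159010887145996 37 [484.08881809  40.47441138 156.64612664]
side [260 156] [282 175] lid exp (np.float64(272.63673042240873), np.float64(168.0574588404392)) (np.float64(272.53482462818374), np.float64(165.93051986570427))
[(np.int64(156), np.int64(270), np.int64(270)), (np.int64(157), np.int64(268), np.int64(270)), (np.int64(158), np.int64(268), np.int64(270)), (np.int64(159), np.int64(268), np.int64(270)), (np.int64(160), np.int64(268), np.int64(270)), (np.int64(161), np.int64(269), np.int64(271)), (np.int64(162), np.int64(269), np.int64(272)), (np.int64(163), np.int64(268), np.int64(274)), (np.int64(164), np.int64(266), np.int64(278)), (np.int64(165), np.int64(262), np.int64(279)), (np.int64(166), np.int64(261), np.int64(280)), (np.int64(167), np.int64(260), np.int64(281)), (np.int64(168), np.int64(260), np.int64(282)), (np.int64(169), np.int64(260), np.int64(282)), (np.int64(170), np.int64(260), np.int64(282)), (np.int64(171), np.int64(260), np.int64(282)), (np.int64(172), np.int64(260), np.int64(281)), (np.int64(173), np.int64(261), np.int64(280)), (np.int64(174), np.int64(264), np.int64(277)), (np.int64(175), np.int64(272), np.int64(272))]
pred cols/rows lid [array([261.6, 170.7]), array([283.4, 165.5])]
shift [0.6 2.4 0.3] turn [ 0.003 -0.004 -0.005]
```

```bash
python3 -m pendant '[[[0,0,1,20,0,0,0],[0,0,1,40,0,0,0],[0,0,1,54,0,0,0],[0,0,1,60,0,0,0],[0,0,1,66,0,0,0],[0,0,1,72,0,0,0],[0,0,1,78,0,0,0],[0,0,1,82,0,0,0],[0,0,1,86,0,0,0],[0,0,1,88,0,0,0]]]'
python3 - <<'E'
from h import *
s=env.read_state(); print(s["tcp_pos"],s["wrist_force"],s["wrist_torque"])
c=cam("top")
for k,v in pots(c,("red","yellow","green","blue")).items(): print(k,v)
E
```

```text
t: 20.52
tcp_pos: [490.5, 67.2, 62.4]
ee_rot: [0.838, -3.023, -0.003]
wrist_force: [-0.1, 0.7, -0.9]
grip_width: 0.131
grasp_force: 58.7
[490.51020403  67.16241072  62.44738351] [-0.0856347   0.67658911 -0.87957225] [-0.01904261 -0.04855171 -0.00698141]Traceback (most recent call last):
  File "<stdin>", line 4, in <module>
  File "h.py", line 32, in pots
    p=cv2.findNonZero(m); (u,v),r=cv2.minEnclosingCircle(p)
                                  ~~~~~~~~~~~~~~~~~~~~~~^^^
cv2.error: OpenCV(4.12.0) /io/opencv/modules/imgproc/src/shapedescr.cpp:201: error: (-215:Assertion failed) count >= 0 && (depth == CV_32F || depth == CV_32S) in function 'minEnclosingCircle'
```

No contact so far. The base is about 27 mm up, between the neighbours, so I'll continue slowly.

```bash
python3 -m pendant '[[[0,0,0,2,0,0,0],[0,0,0,4,0,0,0],[0,0,0,6,0,0,0],[0,0,0,8,0,0,0],[0,0,0,10,0,0,0],[0,0,0,12,0,0,0],[0,0,0,14,0,0,0],[0,0,0,16,0,0,0],[0,0,0,17,0,0,0],[0,0,0,18,0,0,0]]]'
python3 - <<'E'
from h import *
s=env.read_state(); print(s["tcp_pos"],s["wrist_force"],s["wrist_torque"])
E
```

```text
t: 21.4
tcp_pos: [490.3, 67.2, 44.5]
ee_rot: [0.838, -3.023, -0.003]
wrist_force: [-0.5, -0.0, -1.4]
grip_width: 0.133
grasp_force: 58.7
[490.3316458   67.18947909  44.53058864] [-0.53064515 -0.01291466 -1.37946791] [-0.02733465 -0.04500506 -0.00828677]
```

```bash
python3 -m pendant '[[[0,0,0,1,0,0,0],[0,0,0,2,0,0,0],[0,0,0,3,0,0,0],[0,0,0,3.6,0,0,0],[0,0,0,4.2,0,0,0],[0,0,0,4.8,0,0,0],[0,0,0,5.4,0,0,0],[0,0,0,6,0,0,0],[0,0,0,6.4,0,0,0],[0,0,0,6.4,0,0,0]]]'
python3 - <<'E'
from h import *
s=env.read_state(); print(s["tcp_pos"],s["wrist_force"],s["wrist_torque"])
E
```

```text
t: 22.23
tcp_pos: [490.8, 67.8, 39.9]
ee_rot: [0.838, -3.025, -0.004]
wrist_force: [-4.3, 2.6, 18.2]
grip_width: 0.127
grasp_force: 61.1
[490.80348591  67.76505116  39.92773678] [-4.27161441  2.61391386 18.19063335] [ 0.32582321  0.79813802 -0.01678178]
```

```bash
python3 -m pendant '[[[0,0,0,-1.5,0,0,0],[0.2,0,0,-1.5,0,0,0],[0.3,0,0,-1.5,0,0,0],[0.36,0,0,-1.5,0,0,0],[0.36,0,0,-10,0,0,0],[0.36,0,0,-40,0,0,0],[0.36,0,0,-80,0,0,0],[0.36,0,0,-120,0,0,0],[0.36,0,0,-160,0,0,0],[0.36,0,0,-160,0,0,0]]]' 
python3 - <<'E'
from h import *
go([471.3,-369.5,180],frame(np.radians(90))); print(env.read_state()["joint_pos"])
E
```

```text
t: 23.07
tcp_pos: [496.4, 67.1, 206.4]
ee_rot: [-0.837, 3.019, -0.003]
wrist_force: [1.3, -0.2, -0.6]
grip_width: 0.361
grasp_force: 0.0
shift [ 246.4 -361.3   25.8] turn [-0.002  0.009  0.541]
[-4.31779503e-03  2.13350196e-01  1.72925650e+00  8.49586867e-04
  1.19020173e+00 -2.11611304e+00]
```

```bash
python3 - <<'E'
from h import *
c=cam("top"); S=cam("side")
print("knob exp side",proj(S,[471.3,-371.3,61]),proj(S,[471.3,-367.4,61]),proj(S,[465,-371,61]))
print("top proj of knob top",proj(c,[471.3,-371.3,61]))
for r in ((20,32,5),(40,50,5)):pass
print("rings",hough(c,(395,200,510,315),(36,42),10),hough(c,(395,200,510,315),(43,50),0))
g=cv2.cvtColor(c["img"],cv2.COLOR_BGR2GRAY)
# table vs rim: contour of lid by canny outermost ray edges, from px centre (452,257)
pts=[]
for a in np.radians(np.arange(0,360,5)):
    rr=np.arange(38,52,.25); pr=np.array([float(cv2.getRectSubPix(cv2.GaussianBlur(g,(3,3),0),(1,1),(452+r*np.cos(a),257+r*np.sin(a)))[0,0]) for r in rr])
    d=np.abs(np.gradient(pr)); 
    i=np.where(d>0.5*d.max())[0].max(); pts.append((452+rr[i]*np.cos(a),257+rr[i]*np.sin(a)))
pts=np.array(pts,np.float32); e=cv2.fitEllipse(pts)
res=np.hypot(*(pts-e[0]).T); ok=abs(res-np.median(res))<1.5; e=cv2.fitEllipse(pts[ok]); print(e,ok.sum(),plane(c,*e[0],5))
gs=cv2.cvtColor(S["img"],cv2.COLOR_BGR2GRAY); print(gs[288:312,380:410:2])
gt=cv2.resize(g[240:272,440:474],None,fx=1,fy=1); print(gt[::2,::2])
E
```

```text
knob exp side (np.float64(394.0092202833998), np.float64(295.13832232160775)) (np.float64(392.49593690972154), np.float64(294.1054813597526)) (np.float64(391.0800543699839), np.float64(296.23644195371645))
top proj of knob top (np.float64(459.00265340226616), np.float64(255.0022174664123))
rings [(array([ 471.9, -375.2]), 38.9)] [(array([ 471.3, -376.9]), 45.8)]
((449.6104736328125, 256.14593505859375), (85.37405395507812, 86.75901794433594), 116.23849487304688) 25 [ 471.92434565 -367.1369256     5.        ]
[[139 139 138 141 139 138 137 139 139 139 138 137 139 137 138]
 [141 141 139 139 140 141 141 141 141 140 140 138 138 138 139]
 [141 144 143 139 138 142 140 140 138 140 140 140 137 135 137]
 [142 143 142 135 138 142 136 139 132 132 135 138 137 136 137]
 [142 144 143 139 138 139 138 139 134 129 129 134 134 135 136]
 [137 138 139 140 137 139 139 142 140 137 136 139 139 137 132]
 [126 126 122 133 136 139 142 144 147 146 146 139 143 138 139]
 [119 120 115 134 139 141 141 144 146 146 148 140 136 138 142]
 [120 120 111 136 142 144 143 146 147 147 150 146 131 130 134]
 [121 121 109 137 1
[... 1363 characters left out ...]
163 154 137 135 146 176 178 179 180 184 187 188 181 183 184]
 [160 161 163 145 136 131 162 176 178 179 180 184 189 190 181 183 185]
 [160 162 163 129 131 129 154 176 178 178 179 182 186 186 179 181 183]
 [159 162 163 154 136 124 118 176 178 178 178 180 182 175 177 179 180]
 [159 161 163 163 135 130 134 139 170 176 177 178 172 174 175 175 177]
 [158 160 162 164 162 168 162 155 138 158 162 169 173 173 173 173 175]
 [158 159 161 161 163 163 162 159 161 173 173 169 172 172 173 173 174]
 [157 158 160 160 162 163 163 164 166 166 167 167 170 171 172 173 173]
 [156 157 159 159 161 162 163 164 165 166 165 167 169 171 172 172 173]
 [155 156 158 159 160 161 163 164 164 165 166 166 168 170 171 172 172]]
```

```bash
python3 - <<'E'
from h import *
go([472,-372.8,130],frame(np.radians(100)))
E
python3 -m pendant '[[[0.7,20,-30,0,0,0,0.05],[0.7,60,-80,0,0,0,0.15],[0.7,100,-130,10,0,0,0.25],[0.7,130,-180,25,0,0,0.37],[0.7,160,-230,40,0,0,0.37],[0.7,190,-280,60,0,0,0.37],[0.7,220,-330,76,0,0,0.37],[0.7,247,-364,76,0,0,0.37],[0.7,247,-364,76,0,0,0.37],[0.7,247,-364,76,0,0,0.37]]]' 30
python3 -m pendant '[[[0.7,0,0,0,0,0,0],[0.7,0,0,0,0,0,0],[0.7,0,0,0,0,0,0],[0.7,0,0,0,0,0,0],[0.7,0,0,0,0,0,0],[0.7,0,0,0,0,0,0],[0.7,0,0,0,0,0,0],[0.7,0,0,0,0,0,0],[0.7,0,0,0,0,0,0],[0.7,0,0,0,0,0,0]]]' 30
python3 - <<'E'
from h import *
go([472,-372.8,24],frame(np.radians(100))); print(env.read_state()["joint_pos"])
c=cam("top"); o=pots(c); o["orange"]=None
for k in("red","yellow","green","blue","black"): print(k,o[k])
m=mask(c["img"],"orange",TIN); (u,v),r=cv2.minEnclosingCircle(cv2.findNonZero(m)); q={k:o[k][0] for k in o if o[k]}; q["orange"]=plane(c,u,v,45)[:2]; print("orange",q["orange"],r)
# white lid: low saturation bright blob near expected
h=cv2.cvtColor(c["img"],cv2.COLOR_BGR2HSV)
for a,b in (("orange","blue"),("orange","black"),("orange","green"),("blue","red"),("blue","green"),("black","yellow"),("green","black"),("green","red"),("green","yellow")): print(a,b,round(float(np.hypot(*(q[a]-q[b]))),1))
for k,x in q.items(): print(k,"r from C",round(float(np.hypot(*(x-[539.5,96.2]))),1))
S=cam("side")
for n in("orange","yellow","red","green","blue"):
    m=mask(S["img"],n,(240,170,330,215)); p=cv2.findNonZero(m)
    if p is not None: p=p.reshape(-1,2); i=p[:,1].argmin(); print(n,"side top row",p[i],"exp knob top",np.round(proj(S,[*q[n],71]),1))
E
```

```text
shift [ 244.1 -366.5   70.4] turn [0.001 0.    0.366]
t: 24.0
tcp_pos: [466.1, -336.3, 127.0]
ee_rot: [0.267, -3.123, -0.007]
wrist_force: [1.1, -0.9, 0.5]
grip_width: 0.698
grasp_force: 0.0
t: 24.83
tcp_pos: [468.1, -335.3, 129.6]
ee_rot: [0.268, -3.126, -0.002]
wrist_force: [-1.0, -0.2, 0.8]
grip_width: 0.703
grasp_force: 0.0
shift [  2.1 -37.8 105.6] turn [ 0.001 -0.004 -0.004]
[-0.73973479  0.40865332  1.65003779 -0.00288782  1.08667343 -2.48008985]
red (array([537.5, 154.1]), 13.6, (201.5, 226.4))
yellow (array([590.7,  68.6]), 13.3, (243.2, 200.2))
green (array([540.2,  97.1]), 13.5, (229.4, 224.7))
blue (array([487.3, 121.9]), 13.5, (217.2, 250.6))
black (array([540. ,  38.9]), 13.0, (257.8, 224.5))
orange [488.40846039  66.62696645] 13.182657241821289
orange blue 55.3
orange black 58.6
orange green 60.1
blue red 59.6
blue green 58.4
black yellow 58.8
green black 58.2
green red 57.1
green yellow 58.0
red r from C 57.9
yellow r from C 58.2
green r from C 1.1
blue r from C 58.2
black r from C 57.3
orange r from C 59.0
orange side top row [274 200] exp knob top [272.8 202.3]
yellow side top row [308 191] exp knob top [309.6 191.9]
red side top row [270 186] exp knob top [272.1 185.7]
green side top row [283 193] exp knob top [285.2 192.9]
blue side top row [258 195] exp knob top [260.5 194.6]
```

```bash
python3 - <<'E'
from h import *
S=cam("side"); h=cv2.cvtColor(S["img"],cv2.COLOR_BGR2HSV)
print(h[196:208,262:286,0]); print(h[196:208,262:286,1]); print(h[196:208,262:286,2])
c=cam("top"); m=mask(c["img"],"orange",TIN); p=cv2.findNonZero(m).reshape(-1,2); print(p.min(0),p.max(0))
g=c["img"][:,:,2]; print(g[234:256,228:262]); print(np.round([proj(c,[488.4,66.6,z]) for z in (45,71)],1))
E
```

```text
[[133 169 179   0   0   1   2   0   0   1   0   0   0   1   0   1   0   0
    2  13  65  70  70  71]
 [131 169 178   1   0   1   1   1   0   0   0   1   1   1   2   1   0   2
    3  13  62  70  71  71]
 [127 168 179 179   1   0   0   0   0   1   0   1 179   2   2   1   5   6
    8  24  67  69  71  71]
 [120 153 166 170 173 176   0   1   1   0   0   0   2   6  10  17  24  21
   27  53  69  70  71  71]
 [112 121 127 137 146 162 172 178   1   1   0   3  12  33  52  62  65  62
   66  66  71  70  70  70]
 [110 111 112 114 117 128 145 171   3   5   6   9  26  58  68  71  70  70
   72  70  70  71  70  71]
 [111 111 110 110 111 113 122 168   8  11  12  14  21  50  69  71  70  70
   70  70  71  71  71  70]
 [112 111 111 111 112 112 122   1  11  13  13  14  16  35  65  70  70  71
   71  71  71  70  71  71]
 [114 113 111 114 114 113 127   7  11  12  13  12  14  34  65  68  69  69
   69  69  70  70  69  71]
 [111 109 110 113 113 115 126   0   6   9   9   9  10  42  74  83  78  74
   76  75  76  75  74  79]
 [113 113 114 120 108 107 113 120 120 130   0 170 120 102 105  98 108 105
  105 107 105 10
[... 4992 characters left out ...]
5 155 154 152 136 177 195 207 202 198
  202 185 122 150 154 155 153 144 136 155 152 130 121 143 143 143]
 [ 30  28  29  86 147 154 154 142 146 153 154 152 137 138 161 177 170 181
  182 158 134 155 154 153 153 146 135 155 155 118 124 142 143 142]
 [ 30  24  28  83 132 153 153 144 147 152 154 153 154 149 133 122 130 165
  154 127 150 153 154 154 151 146 141 154 156 112 131 142 143 143]
 [ 31  21  44 113 129 156 154 149 149 195 189 188 189 188 183 179 163 152
  141 146 154 155 154 153 149 138 150 153 145 110 135 140 141 144]
 [ 28  23  63 126 132 161 189 185 146 206 213 209 209 208 207 185 171 154
  154 155 154 154 153 152 142 145 154 153 121 116 140 140 141 149]]
[[244.4 249.7]
 [242.8 248.9]]
```

All seven pots are at the right spacing, and the knob tops are at seated height. Next, the lid: the first grip, at yaw 100°, centres it along one axis.

```bash
python3 -m pendant '[[[0.7,2,-20,0,0,0,0],[0.7,2,-38,0,0,0,0],[0.7,2,-38,20,0,0,0],[0.7,2,-38,45,0,0,0],[0.7,2,-38,70,0,0,0],[0.7,2,-38,88,0,0,0],[0.7,2,-38,98,0,0,0],[0.7,2,-38,103,0,0,0],[0.7,2,-38,105,0,0,0],[0.7,2,-38,105,0,0,0]]]' 25
python3 -m pendant '[[[0.5,0,0,0,0,0,0],[0.3,0,0,0,0,0,0],[0,0,0,0,0,0,0],[0,0,0,0,0,0,0],[0,0,0,0,0,0,0],[0,0,0,0,0,0,0],[0,0,0,0,0,0,0],[0,0,0,0,0,0,0],[0,0,0,0,0,0,0],[0,0,0,0,0,0,0]]]' 25
python3 - <<'E'
from h import *
s=env.read_state(); print(s["wrist_force"]); go(s["tcp_pos"],frame(np.radians(10)))
E
```

```text
t: 25.87
tcp_pos: [472.3, -373.5, 24.7]
ee_rot: [0.267, -3.126, -0.001]
wrist_force: [0.3, 0.0, 0.5]
grip_width: 0.698
grasp_force: 0.0
t: 26.7
tcp_pos: [472.6, -373.7, 25.5]
ee_rot: [0.267, -3.127, 0.0]
wrist_force: [0.2, 1.5, 6.8]
grip_width: 0.356
grasp_force: 24.5
[0.23910573 1.51953524 6.78000407]
shift [0. 0. 0.] turn [-0.003 -0.003  1.567]
```

```bash
python3 -m pendant '[[[0.6,0,0,0,0,0,0],[0.6,0,0,0,0,0,0],[0.6,0,0,-4,0,0,0],[0.6,0,0,-4,0,0,0.12],[0.6,0,0,-4,0,0,0.24],[0.6,0,0,-4,0,0,0.36],[0.6,0,0,-4,0,0,0.48],[0.6,0,0,-4,0,0,0.6],[0.6,0,0,-4,0,0,0.72],[0.6,0,0,-4,0,0,0.84]]]' 25
python3 -m pendant '[[[0.6,0,0,0,0,0,0.12],[0.6,0,0,0,0,0,0.24],[0.6,0,0,0,0,0,0.36],[0.6,0,0,0,0,0,0.48],[0.6,0,0,0,0,0,0.6],[0.6,0,0,0,0,0,0.72],[0.6,0,0,0,0,0,0.73],[0.6,0,0,0,0,0,0.73],[0.4,0,0,0,0,0,0.73],[0,0,0,0,0,0,0.73]]]' 25
python3 -m pendant '[[[0,0,0,0,0,0,0],[0,0,0,0,0,0,0],[0,0,0,0,0,0,0],[0,0,0,0,0,0,0],[0,0,0,0,0,0,0],[0,0,0,-2,0,0,0],[0,0,0,-10,0,0,0],[0,0,0,-20,0,0,0],[0,0,0,-20,0,0,0],[0,0,0,-20,0,0,0]]]' 60
python3 - <<'E'
from h import *
s=env.read_state(); print(s["wrist_force"],s["wrist_torque"],s["joint_pos"]); S=cam("side"); P=np.array(s["tcp_pos"])
go(P+[0,0,130],frame(np.radians(10))); go([540.2,97.2,P[2]+130],frame(np.radians(10)))
E
```

```text
t: 27.53
tcp_pos: [471.9, -373.2, 28.5]
ee_rot: [-1.039, -2.96, 0.001]
wrist_force: [0.6, 0.1, 0.0]
grip_width: 0.597
grasp_force: 0.0
t: 28.37
tcp_pos: [471.9, -373.2, 28.5]
ee_rot: [-2.018, -2.403, 0.004]
wrist_force: [-1.6, -0.3, 2.7]
grip_width: 0.353
grasp_force: 24.6
t: 29.2
tcp_pos: [472.6, -373.7, 49.3]
ee_rot: [-2.022, -2.402, 0.004]
wrist_force: [-0.1, -0.7, -2.4]
grip_width: 0.337
grasp_force: 59.4
[-0.06047085 -0.6880683  -2.43600435] [0.01016034 0.00629806 0.00080307] [-0.78184182  0.54107209  1.65832066 -0.00332949  0.94433312 -0.95126157]
shift [  -0.3   -0.2 -130.5] turn [-0.004 -0.001 -0.003]
shift [ 452.2  146.7 -130.6] turn [-0.004 -0.001 -0.003]
```

```bash
python3 -m pendant '[[[0,0,0,-30,0,0,0],[0,0,0,-60,0,0,0],[0,0,0,-95,0,0,0],[0,0,0,-130,0,0,0],[0,35,12,-130,0,0,0],[0,72,23,-130,0,0,0],[0,110,36,-130,0,0,0],[0,148,48,-130,0,0,0],[0,186,60,-130,0,0,0],[0,224,73,-130,0,0,0]]]' 60
python3 -m pendant '[[[0,38,12,0,0,0,0],[0,76,25,0,0,0,0],[0,114,37,0,0,0,0],[0,152,49,0,0,0,0],[0,190,62,0,0,0,0],[0,218,71,0,0,0,0],[0,228,74,0,0,0,0],[0,228,74,0,0,0,0],[0,228,74,0,0,0,0],[0,228,74,0,0,0,0]]]' 60
python3 - <<'E'
from h import *
s=env.read_state(); print(s["wrist_torque"],s["joint_pos"]); P=np.array(s["tcp_pos"])
go([540.2,97.2,125],frame(np.radians(10)));
c=cam("top"); S=cam("side"); dz=P[2]-28.9
print("top ring",hough(c,(130,130,330,320),(45,60),dz), "exp px",proj(c,[P[0],P[1],dz]),98*531/(1135-dz))
E
```

```text
t: 30.08
tcp_pos: [505.7, -138.2, 178.1]
ee_rot: [-2.021, -2.399, 0.004]
wrist_force: [0.3, -0.4, -2.3]
grip_width: 0.337
grasp_force: 60.0
t: 30.92
tcp_pos: [540.0, 96.1, 178.2]
ee_rot: [-2.021, -2.4, 0.006]
wrist_force: [0.6, -0.1, -2.4]
grip_width: 0.338
grasp_force: 59.9
[-0.05101823  0.05965391  0.04158734] [ 4.99259174e-02  3.18764774e-01  1.65532788e+00  3.68996285e-04
  1.17308587e+00 -1.21241683e-01]
shift [ 1.   0.7 53.2] turn [-0.006 -0.001 -0.004]
top ring [] exp px (np.float64(221.7975510032357), np.float64(218.64587020315116)) 52.79053807749147
```

```bash
python3 -m pendant '[[[0,1,0.7,15,0,0,0],[0,1,0.7,30,-0.005,0,0],[0,1,0.7,42,-0.005,0,0],[0,1,0.7,50,-0.005,0,0],[0,1,0.7,56,-0.005,0,0],[0,1,0.7,60,-0.005,0,0],[0,1,0.7,63,-0.005,0,0],[0,1,0.7,65,-0.005,0,0],[0,1,0.7,67,-0.005,0,0],[0,1,0.7,68,-0.005,0,0]]]' 60
python3 - <<'E'
from h import *
s=env.read_state(); print(s["tcp_pos"],s["wrist_force"],s["wrist_torque"])
E
```

```text
t: 31.85
tcp_pos: [540.9, 98.4, 110.6]
ee_rot: [-2.023, -2.403, -0.003]
wrist_force: [-0.4, 0.7, -2.1]
grip_width: 0.338
grasp_force: 60.0
[540.91088181  98.3622019  110.58950988] [-0.43331789  0.6765906  -2.06981181] [ 0.06039515 -0.00779216 -0.02859376]
```

```bash
python3 -m pendant '[[[0,0,-0.5,0.5,0,0,0],[0,0,-0.8,1,0,0,0],[0,0,-0.8,1.5,0,0,0],[0,0,-0.8,2,0,0,0],[0,0,-0.8,2.5,0,0,0],[0,0,-0.8,3,0,0,0],[0,0,-0.8,3.5,0,0,0],[0,0,-0.8,4,0,0,0],[0,0,-0.8,4.5,0,0,0],[0,0,-0.8,4.5,0,0,0]]]' 60
python3 - <<'E'
from h import *
s=env.read_state(); print(s["tcp_pos"],s["wrist_force"],s["wrist_torque"])
E
```

```text
t: 32.68
tcp_pos: [539.7, 98.2, 105.8]
ee_rot: [-2.023, -2.403, -0.002]
wrist_force: [0.2, 0.8, -1.8]
grip_width: 0.336
grasp_force: 60.0
[539.7475147   98.1947634  105.82895315] [ 0.21694007  0.80573007 -1.8452755 ] [ 0.05127496 -0.04856271 -0.01981514]
```

```bash
python3 -m pendant '[[[0,-0.4,0,1,0,0,0],[0,-0.4,0,2,0,0,0],[0,-0.4,0,3,0,0,0],[0,-0.4,0,4,0,0,0],[0,-0.4,0,5,0,0,0],[0,-0.4,0,5.7,0,0,0],[0,-0.4,0,6.3,0,0,0],[0,-0.4,0,6.8,0,0,0],[0,-0.4,0,7,0,0,0],[0,-0.4,0,7,0,0,0]]]' 60
python3 - <<'E'
from h import *
s=env.read_state(); print(s["tcp_pos"],s["wrist_force"],s["wrist_torque"])
E
```

```text
t: 33.52
tcp_pos: [539.8, 98.2, 99.2]
ee_rot: [-2.022, -2.402, -0.003]
wrist_force: [-1.0, 2.2, 1.8]
grip_width: 0.336
grasp_force: 60.3
[539.80022929  98.17193336  99.16782606] [-0.98133591  2.18234943  1.77067979] [0.48225482 0.35858279 0.006288  ]
```

```bash
python3 -m pendant '[[[0,0,0,0.3,0,0,0],[0,0,0,0.6,0,0,0],[0,0,0,0.9,0,0,0],[0,0,0,1.2,0,0,0],[0,0,0,1.5,0,0,0],[0,0,0,1.5,0,0,0],[0,0,0,1.5,0,0,0],[0,0,0,1.5,0,0,0],[0,0,0,1.5,0,0,0],[0,0,0,1.5,0,0,0]]]' 60
python3 - <<'E'
from h import *
s=env.read_state(); print(s["tcp_pos"],s["wrist_force"],s["wrist_torque"])
E
```

```text
t: 34.35
tcp_pos: [539.9, 98.2, 99.0]
ee_rot: [-2.023, -2.403, -0.003]
wrist_force: [-5.1, 3.2, 14.9]
grip_width: 0.339
grasp_force: 61.3
[539.90354469  98.19845815  98.99492119] [-5.05056518  3.15622536 14.87190914] [0.44445283 1.08095226 0.03259275]
```

Firm contact at 99.0, which is 70 mm above the height at which I gripped it on the worktop, so the lid is seated. Releasing and backing away.

```bash
python3 -m pendant '[[[0,0,0,-1.2,0,0,0],[0.2,0,0,-1.2,0,0,0],[0.45,0,0,-1.2,0,0,0],[0.65,0,0,-1.2,0,0,0],[0.65,0,0,-1.2,0,0,0],[0.65,0,0,-1.2,0,0,0],[0.65,0,0,-20,0,0,0],[0.65,0,0,-50,0,0,0],[0.65,0,0,-85,0,0,0],[0.65,0,0,-120,0,0,0]]]'
python3 -m pendant '[[[0.65,-40,0,-20,0,0,0],[0.65,-80,0,-20,0,0,0],[0.65,-120,0,-20,0,0,0],[0.65,-160,0,-20,0,0,0],[0.65,-200,0,-20,0,0,0],[0.65,-240,0,-20,0,0,0],[0.65,-260,0,-20,0,0,0],[0.65,-260,0,-20,0,0,0],[0.65,-260,0,-20,0,0,0],[0.65,-260,0,-20,0,0,0]]]'
python3 - <<'E'
from h import *
c=cam("top"); S=cam("side"); C=[539.5,97,0]
print("knob exp top",proj(c,[539.5,97,131]),"found",hough(c,(195,190,260,255),(6,11),131)); print("rim", hough(c,(150,150,310,300),(40,58),80))
im0=cv2.cvtColor(cv2.imread("pics/side0.png"),cv2.COLOR_BGR2GRAY); g=cv2.cvtColor(S["img"],cv2.COLOR_BGR2GRAY)
d=(cv2.absdiff(im0,g)>25).astype(np.uint8); d=cv2.morphologyEx(d,cv2.MORPH_OPEN,np.ones((2,2))); 
roi=d[130:240,230:340]; ys,xs=np.where(roi); print("diff bbox",xs.min()+230,ys.min()+130,xs.max()+230,ys.max()+130)
print("exp knob top",proj(S,[539.5,97,131]),"rim low edge L/R",[np.round(proj(S,[539.5+98*np.cos(a),97+98*np.sin(a),70]),1) for a in np.radians([-30,150,-120])])
col=g[160:232,284].tolist(); print(col)
for nm,u,v in (("timer",416,262),("roll",265,265),("shaker",285,168)): print(nm, d[v-12:v+12,u-15:u+15].sum())
for u in (250,265,300,315): print(u,g[195:225,u].tolist())
E
```

```text
t: 35.18
tcp_pos: [539.3, 97.3, 218.1]
ee_rot: [-2.022, -2.402, -0.0]
wrist_force: [1.8, -0.5, -0.4]
grip_width: 0.651
grasp_force: 0.0
t: 36.02
tcp_pos: [583.8, -158.1, 236.7]
ee_rot: [-2.022, -2.402, -0.002]
wrist_force: [-0.1, 0.5, -0.9]
grip_width: 0.65
grasp_force: 0.0
knob exp top (np.float64(222.8586608317102), np.float64(220.0719686893479)) found [(array([536.7,  92. ]), 9.2)]
rim [(array([536.7,  93.8]), 42.3), (array([536.7,  93.8]), 48.7)]
diff bbox 247 170 324 205
exp knob top (np.float64(284.0316741795952), np.float64(169.10840614125695)) rim low edge L/R [array([326.1, 191.8]), array([243.4, 194.9]), array([286. , 210.6])]
[85, 96, 131, 150, 156, 166, 167, 157, 148, 146, 146, 153, 158, 148, 111, 99, 133, 148, 151, 160, 162, 160, 155, 148, 143, 139, 138, 137, 140, 139, 138, 139, 133, 132, 129, 129, 128, 127, 132, 129, 128, 135, 142, 144, 147, 145, 140, 139, 136, 129, 121, 129, 136, 136, 138, 139, 139, 136, 138, 136, 137, 136, 136, 137, 137, 137, 138, 135, 135, 137, 138, 139]
timer 0
roll 0
shaker 78
250 [137, 140, 137, 125, 100, 80, 74, 78, 75, 77, 73, 74, 75, 76, 72, 74, 73, 73, 76, 77, 75, 73, 74, 75, 74, 72, 76, 74, 74, 71]
265 [115, 113, 112, 115, 119, 129, 139, 143, 136, 123, 115, 114, 112, 104, 100, 103, 107, 108, 107, 108, 109, 111, 109, 109, 110, 109, 108, 109, 110, 110]
300 [154, 153, 153, 148, 143, 141, 143, 149, 147, 146, 148, 145, 146, 139, 126, 136, 146, 144, 145, 145, 146, 147, 147, 147, 147, 147, 146, 148, 148, 148]
315 [141, 142, 145, 151, 151, 151, 150, 151, 148, 139, 144, 149, 149, 149, 148, 151, 151, 152, 152, 150, 151, 151, 152, 152, 150, 152, 152, 152, 153, 152]
```

```bash
python3 - <<'E'
from h import *
S=cam("side"); a=np.radians(np.arange(180,360,2)); q=np.array([proj(S,[539.5+98.5*np.cos(t),97+98.5*np.sin(t),70]) for t in a])
o=np.argsort(q[:,0]); print([(u,round(float(np.interp(u,q[o,0],q[o,1])),1)) for u in (250,265,284,300,315)])
c=cam("top"); g=cv2.absdiff(cv2.cvtColor(cv2.imread("pics/top0.png"),cv2.COLOR_BGR2GRAY),cv2.cvtColor(c["img"],cv2.COLOR_BGR2GRAY))
print("shaker/timer/roll diff top",(g[174:194,148:168]>30).sum(),(g[165:195,388:412]>30).sum(),(g[288:314,308:335]>30).sum(),env.read_state()["t"])
E
```

```text
[(250, 204.4), (265, 209.4), (284, 210.8), (300, 209.2), (315, 204.8)]
shaker/timer/roll diff top 11 273 631 36.2167
```

```bash
python3 -c "
from plant import env
print(env.close_job())"
```

```text
the job is handed in; nothing more can be done
None
```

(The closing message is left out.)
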